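Set out tumblers on coasters for tea

TASK

Set the tray for tea: for every tumbler in the nested stack take one coaster from the spring dispenser, lay it flat on the tray, and stand a tumbler upright in the middle of it. The tumblers stick a little in one another, so free each one and lift it straight off. Set the tumblers down gently without knocking any over, leave the unused coasters in the dispenser, and do not disturb the teapot, sugar jar, teaspoon and tea tin.

Things in the scene. Friction and masses are not known exactly. Their poses are not given: they have to be found in the camera images.
- tumbler0: a steel tumbler, an open cone: 84 mm tall, foot 44 mm across, wall 3.2 mm, floor 4 mm, about 140 g; its rim is an upright outer band 64 mm across and 13 mm high. Origin: centre of its underside, z up towards the mouth. Three or four are present (tumbler3 may be absent), nested in one stack on the mat, each about 30 mm higher than the one below; tumbler3, or else tumbler2, is on top.
- tumbler1: a steel tumbler, an open cone: 84 mm tall, foot 44 mm across, wall 3.2 mm, floor 4 mm, about 140 g; its rim is an upright outer band 64 mm across and 13 mm high. Origin: centre of its underside, z up towards the mouth. Three or four are present (tumbler3 may be absent), nested in one stack on the mat, each about 30 mm higher than the one below; tumbler3, or else tumbler2, is on top.
- tumbler2: a steel tumbler, an open cone: 84 mm tall, foot 44 mm across, wall 3.2 mm, floor 4 mm, about 140 g; its rim is an upright outer band 64 mm across and 13 mm high. Origin: centre of its underside, z up towards the mouth. Three or four are present (tumbler3 may be absent), nested in one stack on the mat, each about 30 mm higher than the one below; tumbler3, or else tumbler2, is on top.
- tumbler3: a steel tumbler, an open cone: 84 mm tall, foot 44 mm across, wall 3.2 mm, floor 4 mm, about 140 g; its rim is an upright outer band 64 mm across and 13 mm high. Origin: centre of its underside, z up towards the mouth. Three or four are present (tumbler3 may be absent), nested in one stack on the mat, each about 30 mm higher than the one below; tumbler3, or else tumbler2, is on top.
- coaster0: a round wooden coaster 12 mm thick: a top disc 66 mm across and 5 mm thick over a narrower cork foot 54 mm across and 7 mm high; 80 g. Origin at the centre of its underside, z up. Five start stacked in the dispenser (coaster0 on top, coaster4 lowest).
- coaster1: a round wooden coaster 12 mm thick: a top disc 66 mm across and 5 mm thick over a narrower cork foot 54 mm across and 7 mm high; 80 g. Origin at the centre of its underside, z up. Five start stacked in the dispenser (coaster0 on top, coaster4 lowest).
- coaster2: a round wooden coaster 12 mm thick: a top disc 66 mm across and 5 mm thick over a narrower cork foot 54 mm across and 7 mm high; 80 g. Origin at the centre of its underside, z up. Five start stacked in the dispenser (coaster0 on top, coaster4 lowest).
- coaster3: a round wooden coaster 12 mm thick: a top disc 66 mm across and 5 mm thick over a narrower cork foot 54 mm across and 7 mm high; 80 g. Origin at the centre of its underside, z up. Five start stacked in the dispenser (coaster0 on top, coaster4 lowest).
- coaster4: a round wooden coaster 12 mm thick: a top disc 66 mm across and 5 mm thick over a narrower cork foot 54 mm across and 7 mm high; 80 g. Origin at the centre of its underside, z up. Five start stacked in the dispenser (coaster0 on top, coaster4 lowest).
- tray: a loose aluminium serving tray, 150 mm (its x) by 400 mm (its y), 0.9 kg; floor 6 mm thick, rim 14 mm high above the table and 4 mm wide. Origin at the centre of its underside. There is room for a row of four coasters along its y.
- mat: a fixed green mat 120 x 120 mm, 8 mm thick; the nested tumblers stand upright at its centre. Their tapered walls are wedged lightly: 30 mm of each shows above the rim below it, and a slow lift may drag the lower ones along; a brisk tug or a small twist to and fro frees the top one. Origin at the centre of its underside.
- dispenser: the fixed spring-loaded coaster dispenser: base 130 (its x) by 100 (its y) by 10 mm high; four guide posts 10 mm thick, reaching 88 mm above the table, at x = +-35, y = +-19 mm. Its two y sides are open, for fingers that take the top coaster across the dispenser's y. Origin at the centre of its underside.
- dispenser_top (a point): point on the dispenser's axis, 90 mm above the table: the top face of the uppermost coaster is always about here, for the spring lifts the stack by about 12 mm for each coaster taken (spring 65 N/m: it yields when pressed down, at most 12 mm below the full position).
- lift (a joint): height of the dispenser's spring plate (m): 0 with five coasters loaded, growing about 0.012 for each one taken.
- teapot: bystander, loose: stainless teapot with black handle, 110 mm across, 145 mm tall; leave it alone. Origin at the centre of its underside.
- sugar_jar: bystander, loose: glass sugar jar, 68 mm across, 100 mm tall; leave it alone. Origin at the centre of its underside.
- teaspoon: bystander, loose: steel teaspoon (may be absent) 140 mm long; leave it alone. Origin at the centre of its underside.
- tea_tin: bystander, loose: dark steel tea tin (may be absent), 80 mm across, 120 mm tall; leave it alone. Origin at the centre of its underside.
Mind the look-alikes: they are no part of the job. What is shaped like the coaster0 but purple or turquoise is not meant.

How it is judged:
By the outcome, as a careful person would: the job done as asked, in the order asked, and still so for the second after the job is handed in, with the robot touching nothing.
Of tumbler3, tea_tin, teaspoon only 1 to 2 are there at a start; the rules pass over those that are not, and their reading is None.
At some moment in a run one of tray may be knocked a few centimetres aside while the robot is not near it.
It also fails if it takes over 210 s, if anything falls off the work surface, if the arm or the gripper's body presses on something with over 40 N, if the wrist force passes 120 N, or if a joint passes its speed limit or range.

ROBOT

A 7-joint arm with a two-finger parallel gripper is mounted at the origin on the work surface. World frame = base frame: x ahead of the robot, y to its left, z up, the work surface at z = 0. Lengths are in m, angles in rad, forces in N, time in s.
With the tool pointing down it reaches from about 0.4 to 0.925 m from the base axis. Payload 5.6 kg.
Tool frame: the origin (TCP) lies midway between the tips of the shut fingers; the grasp point (between the pads) lies 19 mm behind it; z points along the fingers, y is the direction in which the jaws open and shut (so a half turn about z gives the same grasp; the last joint's range is limited). The gripper opens to 85 mm and grips with 20 to 120 N. Pads are 22 mm wide; open, the fingers measure 114 mm over their backs; the gripper's body (76 mm by 85 mm) begins 54 mm behind the grasp point. The pads swing forward as they close: fully open they stand 13 mm farther back than shut.
Start: joints at [1.221, 0.468, -0.012, 1.603, 0.006, 1.071, -0.056], TCP at [0.196, -0.62, 0.231] pointing down, gripper open.
Joint ranges: [-2.53, 2.53], [-0.31, 2.02], [-1.57, 1.55], [0.28, 2.44], [-1.29, 4.43], [0.15, 1.84], [-2.92, 2.92]. Speed limits (rad/s): [2.57, 2.57, 3.14, 3.14, 3.14, 3.14, 3.14].

INTERFACE

Orientations are given as a unit quaternion [w, x, y, z].
In Python, from cell import env gives the robot as it stands.
- The arm moves only by the tool step_arm, never from a script. Its argument "increments" is a list of rows, each a list of 7 numbers: the shift along the tool's x, y, z in mm, then the turn, a rotation vector about the tool's x, y, z in rad, then the opening, from 0 (shut) to 1 (fully open). A call has 1 to 20 rows; each row is the pose to reach, as a shift and turn from the pose commanded when the call began, along the tool's axes at that moment; what a row does not reach only later rows make up. A row lasts 1/12 s, in which the tool goes at most 41.7 mm and 7.16 degrees, less where a joint would pass 70% of its speed; a pose out of reach is approached as far as the arm can. A call with a gripper value outside its range is refused whole. The fingers move at their own pace and stop on an object; "squeeze" is the grip in N (left out, the last holds). Time passes only in rows, so rows that repeat a pose let the fingers close. It gives the time, the measured TCP pose, the force and the opening at its end, in the units of the state.
- env.state(): the state, without advancing time (a new reading comes with each control period).
- env.camera(name): name is "scene" or "top" or "wrist"; returns a dict with "img" (480x640x3 uint8, red, green, blue), "fx", "fy", "cx", "cy" (pixels), "rvec" (rotation vector, rad) and "tvec" (3), from world to camera coordinates, as OpenCV has them. Camera axes: x right, y down, z forward; pixel columns grow to the right and rows downward; lengths in m; the calibration is good to about 2 mm. A picture is of the moment at which its call begins. There is no depth.
- env.close_job(): hands the job in, once; it reports no verdict.
The state is a dict: "t": time; "joints": joint angles; "dq": joint speeds; "joint_efforts": joint torques, N m; "eef_pos": TCP position; "eef_rot": TCP orientation; "contact_force": force on the tool from outside, world axes, zero at the start; "wrist_torque": the same for the moment, N m; "gripper_width": finger opening in m.
Only numpy, scipy, OpenCV 4.12 (cv2) and the standard library are available. Lean on these libraries where they do the work, as an engineer would, in place of code of your own. Each camera call takes 0.05 s, during which the arm holds its last target.

## Working session

There is one attempt and no reset: what is moved stays moved. The work goes in short steps, Python scripts to look and compute and a tool call to move; the robot and the scene stay as the last step left them, time stands still between calls to the robot, and variables do not carry over. Pictures are saved under pics/ and viewed, and the job is handed in when it is done.

Besides the shell and the picture viewer there is one more tool, called after ">>>" as name(argument=value, ...) on one line, values as JSON. step_arm: Moves the arm, as the interface text tells. Its arguments: {"type":"object","properties":{"increments":{"type":"array","items":{"type":"array","items":{"type":"number"}}},"squeeze":{"type":"number"}},"required":["increments"]}

```bash
ls; mkdir -p pics; python3 - <<'E'
from cell import env
import cv2, numpy as np
s=env.state(); print(s)
for n in ["scene","top","wrist"]:
    c=env.camera(n); cv2.imwrite(f"pics/{n}0.png",c["img"][:,:,::-1])
    R,_=cv2.Rodrigues(np.array(c["rvec"],float)); print(n,c["fx"],c["cx"],c["cy"],-R.T@np.array(c["tvec"]).ravel(), R[2])
E
```

```text
pics
{'t': 0.0, 'joints': array([ 1.22097753,  0.46839321, -0.01159335,  1.60362543,  0.00597334,
        1.07141165, -0.0563272 ]), 'dq': array([-0.00117914, -0.00015885, -0.0006821 ,  0.00057005,  0.00011623,
        0.00084943,  0.00050863]), 'joint_efforts': array([ 1.40969401e-03, -5.32386303e+01,  2.20659887e-02, -2.51310933e+01,
        1.14746578e-02,  7.62460695e-03,  6.05029200e-06]), 'eef_pos': array([ 0.19608348, -0.61912764,  0.23032717]), 'eef_rot': array([-8.81273587e-04,  9.88264023e-01,  1.52752767e-01, -1.90058840e-04]), 'contact_force': array([-1.21331616,  0.50702032, -0.25907104]), 'wrist_torque': array([-0.04563417,  0.03152228, -0.00732655]), 'gripper_width': 0.08542239585046509}
scene 530.4051972562875 318.6420218705523 246.09967972385667 [1.09979572 0.70235552 0.75018179] [-0.4966819  -0.60555198 -0.62178282]
top 580.738906000905 319.9493335631321 239.898005451229 [0.36189844 0.04557547 1.58728327] [ 0.13858183  0.00374949 -0.99034389]
wrist 422.0598799314953 318.188878388682 244.10848786150342 [ 0.26410698 -0.59871356  0.37360408] [-0.26530018 -0.08186476 -0.96068412]
```

View pics/scene0.png

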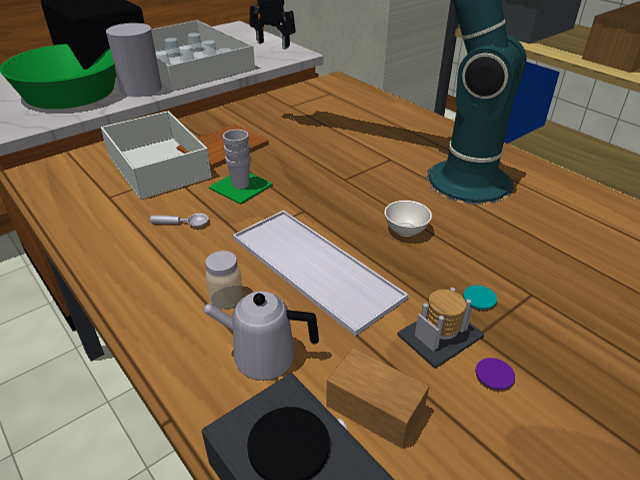

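View pics/top0.png

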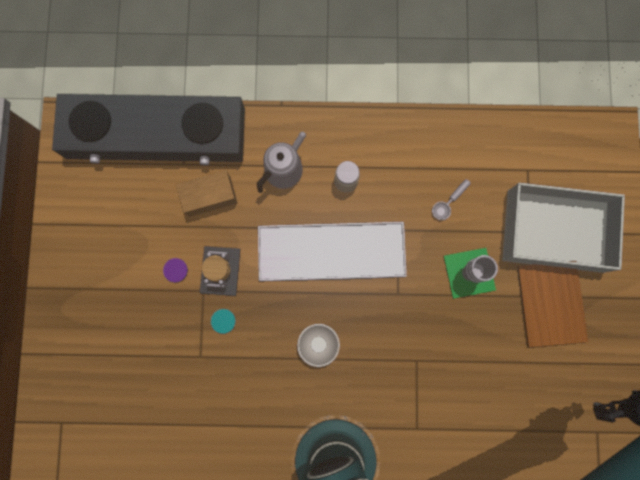

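View pics/wrist0.png

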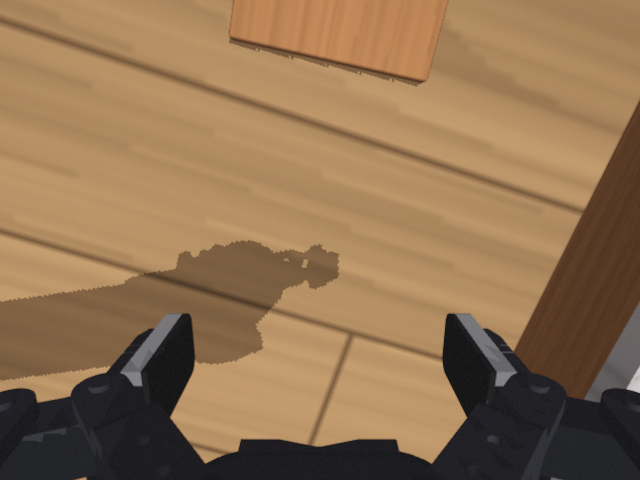

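The scene view shows the tray at the centre, the dispenser at about (442,325), the mat and stack at (238,160), the spoon at (180,220), the jar at (223,275) and the teapot at (262,340). There are no tea tin in view. I'll zoom in to count the tumblers and measure positions.

```bash
cat > h.py <<'E'
from cell import env
import cv2, numpy as np
from scipy.spatial.transform import Rotation as Rn
def cam(n):
    c=env.camera(n); c["K"]=np.array([[c["fx"],0,c["cx"]],[0,c["fy"],c["cy"]],[0,0,1.]])
    c["R"]=cv2.Rodrigues(np.array(c["rvec"],float))[0]; c["t"]=np.array(c["tvec"],float).ravel(); return c
def back(c,u,v,z):
    d=c["R"].T@np.linalg.inv(c["K"])@np.array([u,v,1.]); o=-c["R"].T@c["t"]
    return o+d*(z-o[2])/d[2]
def proj(c,P):
    P=np.atleast_2d(P); q=(c["R"]@P.T).T+c["t"]; q=q@c["K"].T; return q[:,:2]/q[:,2:]
def save(n,img): cv2.imwrite("pics/"+n,img[:,:,::-1])
def crop(c,u0,v0,u1,v1,k): return cv2.resize(c["img"][v0:v1,u0:u1],None,fx=k,fy=k,interpolation=cv2.INTER_NEAREST)
def circ(x,y,z,r,n=40):
    a=np.linspace(0,2*np.pi,n); return np.c_[x+r*np.cos(a),y+r*np.sin(a),0*a+z]
def poly(c,img,P,col,off=(0,0),k=1):
    p=((proj(c,P)-off)*k+k/2).astype(int); cv2.polylines(img,[p.reshape(-1,1,2)],False,col,1)
def rect(x,y,z,yaw,lx,ly):
    p=np.array([[1,1],[-1,1],[-1,-1],[1,-1],[1,1]])*[lx/2,ly/2]; c,s=np.cos(yaw),np.sin(yaw)
    p=p@np.array([[c,s],[-s,c]]); return np.c_[p+[x,y],np.full(5,z)]
def st():
    s=env.state(); w,x,y,z=s["eef_rot"]; R=Rn.from_quat([x,y,z,w]).as_matrix(); return s,s["eef_pos"],R
E
python3 - <<'E'
from h import *
s=cam("scene"); t=cam("top")
a=crop(s,190,110,290,210,6); save("a.png",a)
b=crop(t,160,200,260,300,6); save("b.png",b)
d=crop(t,430,220,530,310,6); save("d.png",d)
e=crop(t,240,200,430,300,4); save("e.png",e)
g=crop(s,380,270,500,370,6); save("g.png",g)
E
```

```text
(no output)
```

View pics/a.png

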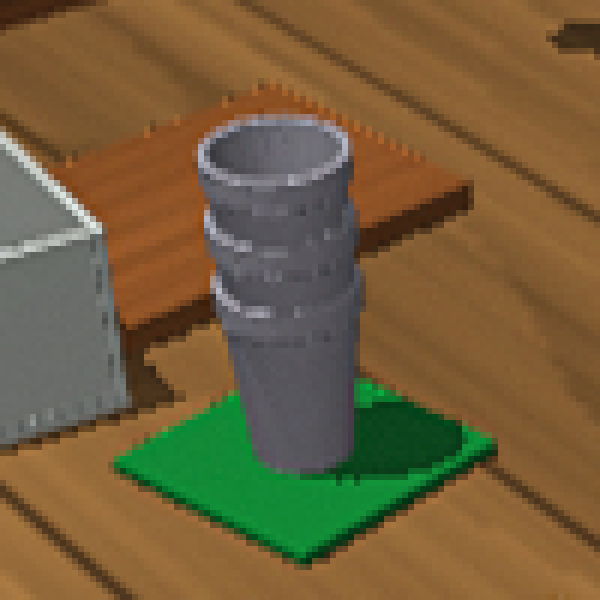

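View pics/b.png

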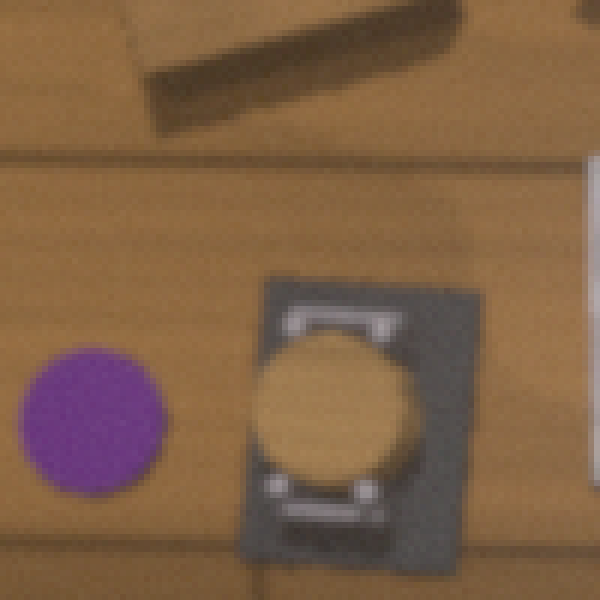

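View pics/d.png

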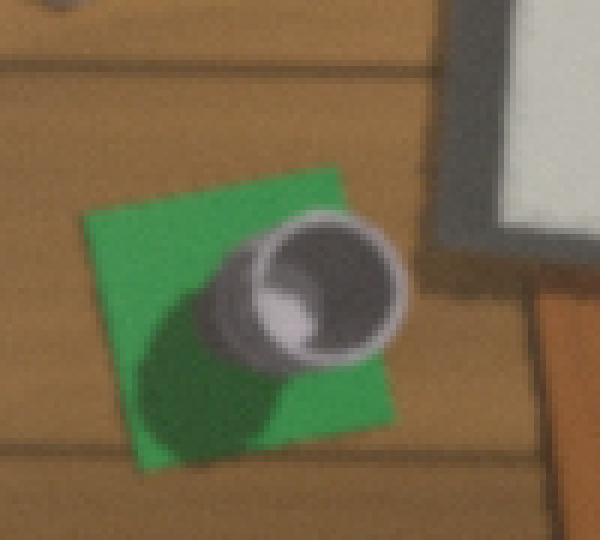

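View pics/e.png

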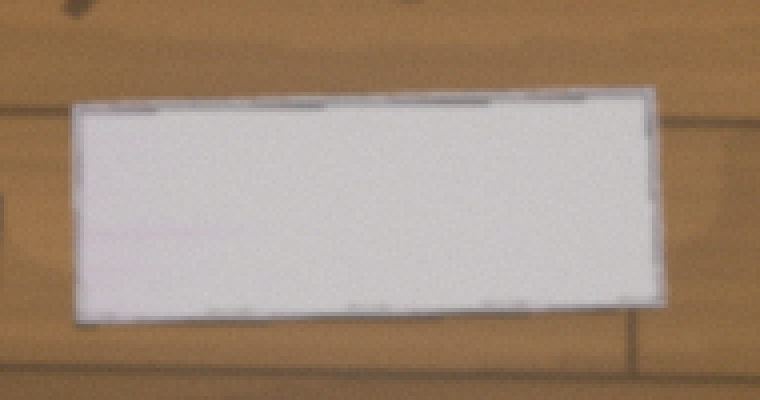

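View pics/g.png

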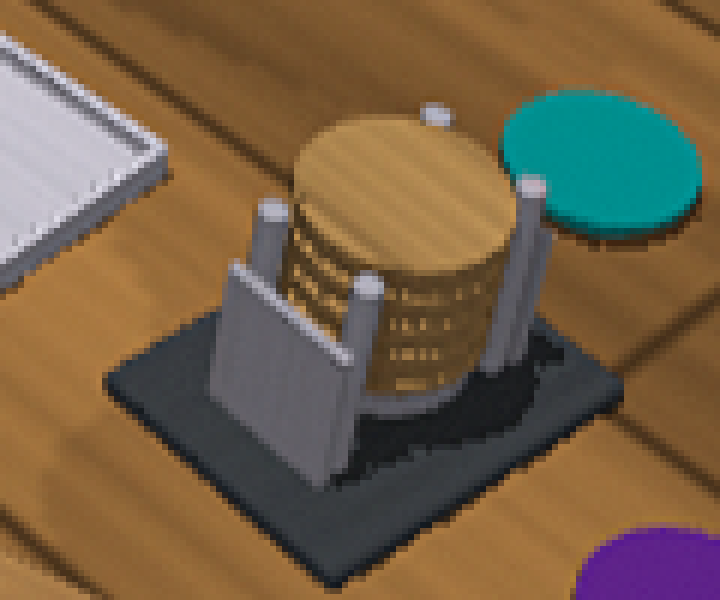

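```bash
python3 - <<'E'
from h import *
t=cam("top"); s=cam("scene")
def corners(pts,off,k,z): return np.array([back(t,off[0]+p[0]/k-.5,off[1]+p[1]/k-.5,z) for p in pts])
D=corners([(268,278),(481,293),(455,573),(241,560)],(160,200),6,.010)
M=corners([(83,213),(340,167),(397,423),(143,472)],(430,220),6,.008)
T=corners([(72,103),(654,88),(665,305),(77,323)],(240,200),4,.014)
res={}
for n,Q in [("disp",D),("mat",M),("tray",T)]:
    c=Q.mean(0); e1=Q[0]+Q[1]-Q[2]-Q[3]; e2=Q[0]+Q[3]-Q[1]-Q[2]  # e1 ~ +x, e2 ~ +y
    yaw1=np.arctan2(e1[1],e1[0]); yaw2=np.arctan2(-e2[0],e2[1])
    print(n,c,yaw1,yaw2,np.linalg.norm(e1)/2,np.linalg.norm(e2)/2); res[n]=(c,(yaw1+yaw2)/2)
# tumbler rim in top: crop d ellipse approx center (330,288)
print("rim", back(t,430+330/6-.5,220+288/6-.5,.152), back(t,430+330/6-.5,220+288/6-.5,.182))
# in scene: top rim centre crop a (275,152)
print("rim scene", back(s,190+275/6-.5,110+152/6-.5,.152),back(s,190+275/6-.5,110+152/6-.5,.182))
print("ctop", back(t,160+331/6-.5,200+408/6-.5,.09), back(s,380+405/6-.5,270+196/6-.5,.09))
def draw(c,nm,boxes):
    mc,my=res["mat"]; dc,dy=res["disp"]; tc,ty=res["tray"]
    for (off,e,k,f) in boxes:
        im=crop(c,*off,*e,k).copy()
        P=lambda q,col: poly(c,im,q,col,off,k)
        P(rect(mc[0],mc[1],.008,my,.12,.12),(255,0,0))
        P(rect(dc[0],dc[1],.01,dy,.13,.10),(255,0,0))
        P(rect(tc[0],tc[1],.014,ty,.15,.40),(255,0,0))
        for h in (.092,.122,.152): P(circ(mc[0],mc[1],h,.032),(255,255,0))
        P(circ(mc[0],mc[1],.008,.022),(0,255,255))
        P(circ(dc[0],dc[1],.09,.033),(255,255,0))
        save(f,im)
draw(t,"t",[((430,220),(530,310),6,"d1.png"),((160,200),(260,300),6,"b1.png")])
draw(s,"s",[((190,110),(290,210),6,"a1.png"),((380,270),(500,370),6,"g1.png"),((220,200),(420,340),4,"f1.png")])
E
```

```text
disp [0.49440407 0.32308927 0.01      ] -0.05358986126518109 -0.04924693140116261 0.12814937896843012 0.0972856913791112
mat [ 0.49983871 -0.35749155  0.008     ] 0.20515868572212917 0.1993001354381152 0.1192170884377743 0.11868491314579555
tray [0.55332857 0.02017828 0.014     ] 0.05020660046958327 0.04463980929187601 0.15019068491342735 0.3992025341071759
rim [ 0.50030975 -0.35783612  0.152     ] [ 0.49741671 -0.34940409  0.182     ]
rim scene [ 0.50316578 -0.35053094  0.152     ] [ 0.53308795 -0.2977266   0.182     ]
ctop [0.49490443 0.32237489 0.09      ] [0.49657131 0.32566581 0.09      ]
```

View pics/a1.png

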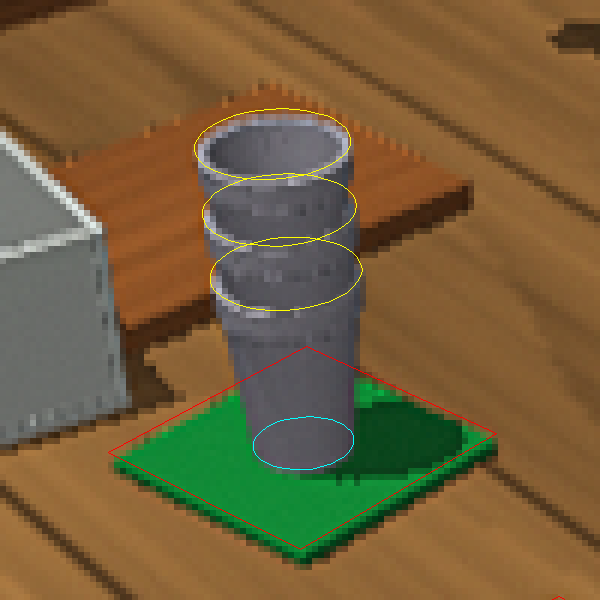

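View pics/d1.png

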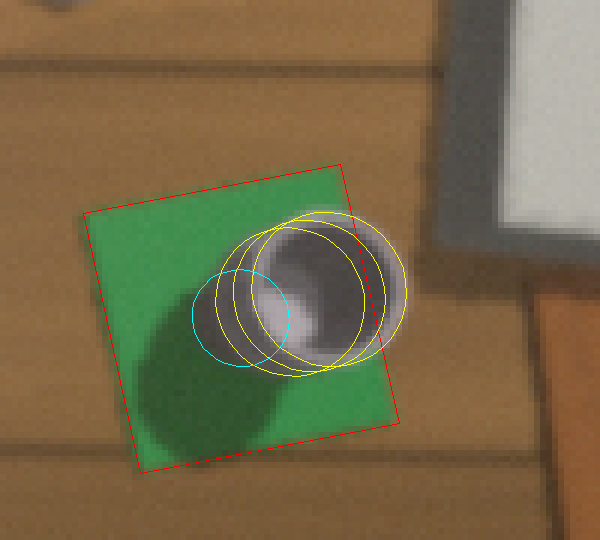

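View pics/g1.png

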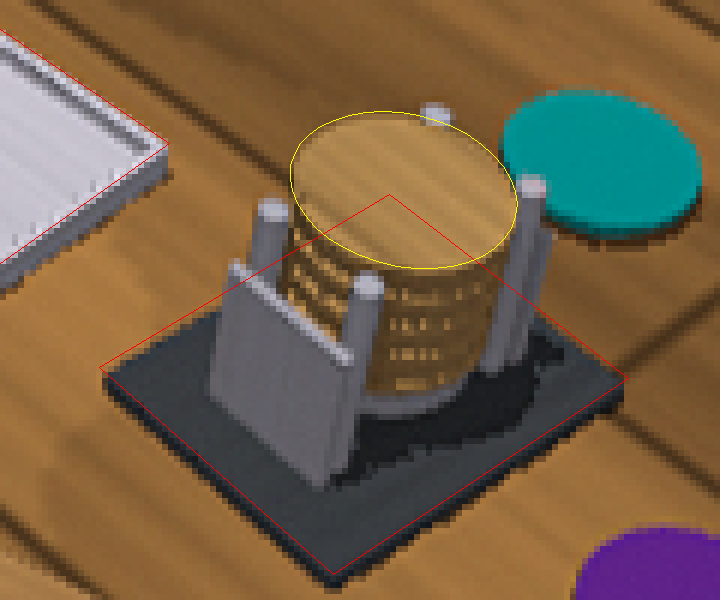

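View pics/b1.png

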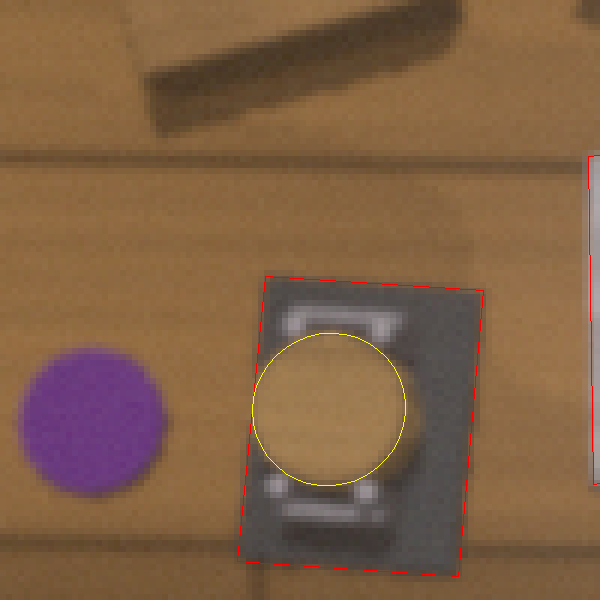

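View pics/f1.png

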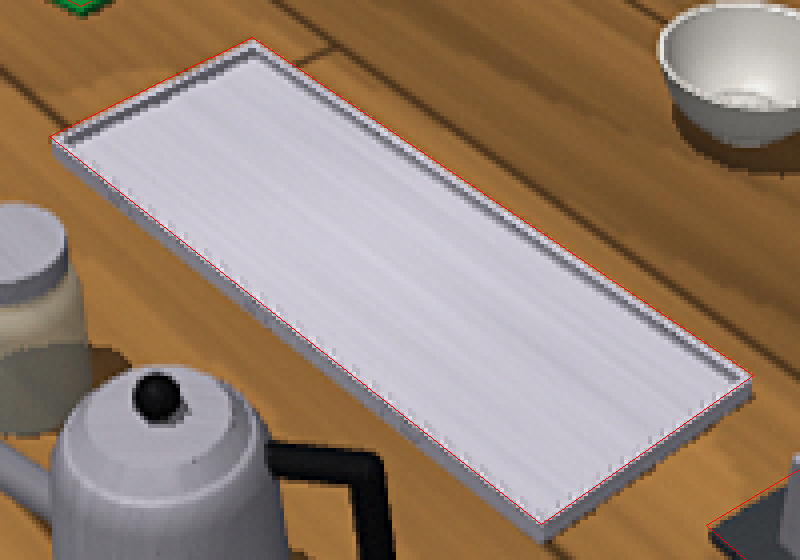

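Overlays fit well. There are three tumblers (top rim at 152 mm), so I need three coasters. Next I'll travel to the dispenser, check the finger-tip geometry and refine the positions with the wrist camera.

```bash
cat >> h.py <<'E'
def Rdown(yaw):  # yaw=0: tool x=+X, y=-Y, z=-Z
    return Rn.from_euler("z",yaw).as_matrix()@np.diag([1.,-1,-1])
def go(x,y,z,yaw=-0.051):
    s,p,R=st(); d=R.T@(np.array([x,y,z])-p)*1000; rv=Rn.from_matrix(R.T@Rdown(yaw)).as_rotvec()
    print("t",round(s["t"],2),"pos",p.round(4),"inc",d.round(1),rv.round(4),"w",round(s["gripper_width"],4),"F",s["contact_force"].round(1))
    return d,rv
E
python3 - <<'E'
from h import *
go(.42,-.3,.30); go(.4944,.16,.30); go(.495,.3235,.25)
E
```

```text
t 0.35 pos [ 0.1962 -0.6195  0.2311] inc [ 309.8 -237.1  -68.9] [-4.000e-04  1.000e-04  3.577e-01] w 0.0854 F [-0.2  0.5 -0.2]
t 0.35 pos [ 0.1962 -0.6195  0.2311] inc [ 519.6 -653.2  -68.7] [-4.000e-04  1.000e-04  3.577e-01] w 0.0854 F [-0.2  0.5 -0.2]
t 0.35 pos [ 0.1962 -0.6195  0.2311] inc [ 569.5 -808.8  -18.6] [-4.000e-04  1.000e-04  3.577e-01] w 0.0854 F [-0.2  0.5 -0.2]
```

>>> step_arm(increments=[[310, -237, -69, 0, 0, 0.358, 0.775], [310, -237, -69, 0, 0, 0.358, 0.775], [310, -237, -69, 0, 0, 0.358, 0.775], [310, -237, -69, 0, 0, 0.358, 0.775], [310, -237, -69, 0, 0, 0.358, 0.775], [310, -237, -69, 0, 0, 0.358, 0.775], [310, -237, -69, 0, 0, 0.358, 0.775], [310, -237, -69, 0, 0, 0.358, 0.775], [310, -237, -69, 0, 0, 0.358, 0.775], [520, -653, -69, 0, 0, 0.358, 0.775], [520, -653, -69, 0, 0, 0.358, 0.775], [520, -653, -69, 0, 0, 0.358, 0.775], [520, -653, -69, 0, 0, 0.358, 0.775], [520, -653, -69, 0, 0, 0.358, 0.775], [520, -653, -69, 0, 0, 0.358, 0.775], [520, -653, -69, 0, 0, 0.358, 0.775], [520, -653, -69, 0, 0, 0.358, 0.775], [520, -653, -69, 0, 0, 0.358, 0.775], [520, -653, -69, 0, 0, 0.358, 0.775], [520, -653, -69, 0, 0, 0.358, 0.775]], squeeze=40)

```text
t: 2.02
eef_pos: [0.4901, 0.1356, 0.3005]
eef_rot: [0.0, 1.0, -0.026, 0.001]
contact_force: [0.6, -0.8, -0.2]
gripper_width: 0.0663
```

```bash
python3 - <<'E'
from h import *
go(.495,.3235,.25)
E
```

```text
t 2.02 pos [0.4901 0.1356 0.3005] inc [  -4.9 -187.9   50.5] [ 0.0001 -0.0011 -0.0006] w 0.0663 F [ 0.6 -0.8 -0.2]
```

>>> step_arm(increments=[[0, 0, 0, 0, 0, 0, 0.775], [0, 0, 0, 0, 0, 0, 0.775], [0, 0, 0, 0, 0, 0, 0.775]])

```text
t: 2.27
eef_pos: [0.49, 0.1332, 0.2998]
eef_rot: [0.0, 1.0, -0.026, -0.0]
contact_force: [0.1, -0.3, -0.2]
gripper_width: 0.0662
```

```bash
python3 - <<'E'
from h import *
c=cam("wrist"); save("w1.png",c["img"]); 
s,p,R=st()
for sy in (1,-1):
  for b in (0,.005,.008,.011): print(sy,b,proj(c,p+R@np.array([0,sy*.033,-b])))
go(.495,.3235,.25)
E
```

```text
1 0 [[407.71211432 320.87651296]]
1 0.005 [[410.52526365 327.13961179]]
1 0.008 [[412.29987684 331.09054951]]
1 0.011 [[414.1442181  335.19672738]]
-1 0 [[230.59501087 320.75644457]]
-1 0.005 [[227.82846192 327.01474767]]
-1 0.008 [[226.08325962 330.96262829]]
-1 0.011 [[224.26949641 335.06560285]]
t 2.32 pos [0.4901 0.1323 0.2998] inc [  -5.1 -191.2   49.7] [ 0.0009  0.0004 -0.0019] w 0.0664 F [-0.1  0.   0.7]
```

View pics/w1.png

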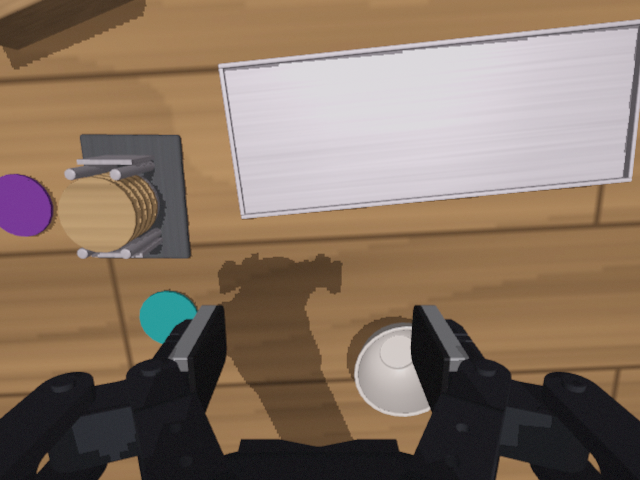

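```bash
python3 - <<'E'
from h import *
c=cam("wrist"); s,p,R=st()
for b in (0,.004,.006,.008,.010,.012):
  print(b,[proj(c,p+R@np.array([sx*.011,sy*.0332,-b])).round(1)[0] for sy in (1,-1) for sx in (1,-1)])
save("w1c.png",crop(c,160,280,480,440,2))
E
```

```text
0 [array([408.7, 293.6]), array([405.3, 347.3]), array([226.9, 293.6]), array([230.4, 347.4])]
0.004 [array([411., 298.]), array([407.4, 352.9]), array([224.6, 298. ]), array([228.3, 352.9])]
0.006 [array([412.2, 300.2]), array([408.5, 355.7]), array([223.4, 300.3]), array([227.2, 355.8])]
0.008 [array([413.4, 302.6]), array([409.7, 358.7]), array([222.1, 302.6]), array([226. , 358.7])]
0.01 [array([414.7, 305. ]), array([410.8, 361.7]), array([220.9, 305. ]), array([224.8, 361.7])]
0.012 [array([416. , 307.4]), array([412. , 364.8]), array([219.6, 307.5]), array([223.6, 364.8])]
```

View pics/w1c.png

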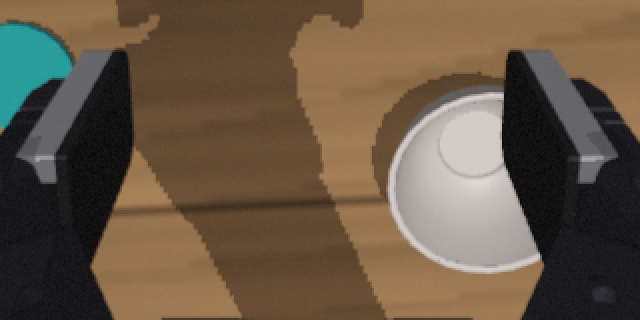

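>>> step_arm(increments=[[-5, -191, 100, 0, 0, 0, 1], [-5, -191, 100, 0, 0, 0, 1], [-5, -191, 100, 0, 0, 0, 1], [-5, -191, 100, 0, 0, 0, 1], [-5, -191, 100, 0, 0, 0, 1], [-5, -191, 100, 0, 0, 0, 1], [-5, -191, 100, 0, 0, 0, 1], [-5, -191, 100, 0, 0, 0, 1], [-5, -191, 100, 0, 0, 0, 1]])

```text
t: 3.12
eef_pos: [0.4962, 0.3223, 0.2008]
eef_rot: [0.001, 1.0, -0.027, 0.001]
contact_force: [-0.1, 0.3, 0.8]
gripper_width: 0.0855
```

```bash
cat > d.py <<'E'
from h import *
import sys
x,y,yaw=map(float,sys.argv[1:4]); 
c=cam("wrist"); im=c["img"].copy()
poly(c,im,circ(x,y,.09,.033),(255,0,0))
cs,sn=np.cos(yaw),np.sin(yaw)
for a in (-.035,.035):
  for b in (-.019,.019): poly(c,im,circ(x+a*cs-b*sn,y+a*sn+b*cs,.088,.005,12),(255,0,255))
poly(c,im,rect(x,y,.01,yaw,.13,.1),(255,0,0))
save(sys.argv[4],im)
go(x,y,.20)
E
python3 d.py .495 .3235 -0.051 w2.png
```

```text
t 3.17 pos [0.4963 0.3223 0.201 ] inc [-1.4 -1.1  1. ] [ 0.0006 -0.0019 -0.0038] w 0.0851 F [0.5 0.  0. ]
```

View pics/w2.png

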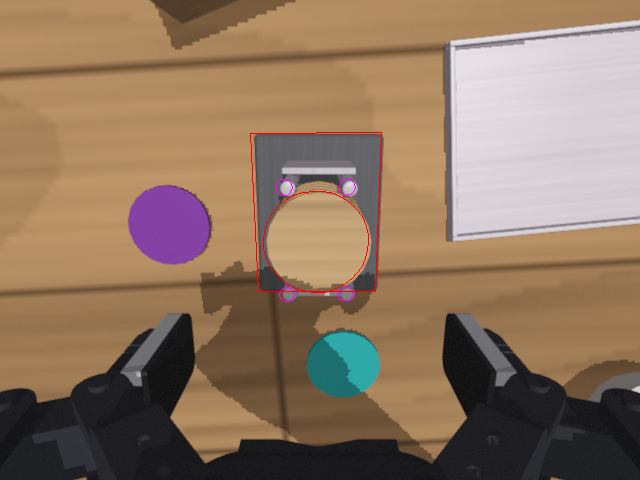

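>>> step_arm(increments=[[-1, -1, 40, 0, 0, 0, 1], [-1, -1, 80, 0, 0, 0, 1], [-1, -1, 105, 0, 0, 0, 1], [-1, -1, 115, 0, 0, 0, 1], [-1, -1, 122, 0, 0, 0, 1], [-1, -1, 126, 0, 0, 0, 1], [-1, -1, 129, 0, 0, 0, 1], [-1, -1, 129, 0, 0, 0, 1], [-1, -1, 129, 0, 0, 0, 1]])

```text
t: 3.92
eef_pos: [0.4947, 0.3262, 0.0724]
eef_rot: [-0.001, 1.0, -0.026, 0.001]
contact_force: [0.7, -0.6, 0.2]
gripper_width: 0.0852
```

```bash
python3 d.py .495 .3235 -0.051 w3.png; python3 - <<'E'
from h import *
save("s3.png",crop(cam("scene"),380,230,500,370,5))
E
```

```text
t 3.97 pos [0.4947 0.3262 0.0723] inc [   0.7    2.5 -127.7] [-0.0012 -0.0019 -0.0003] w 0.0852 F [ 0.2 -0.1  0.1]
```

View pics/w3.png

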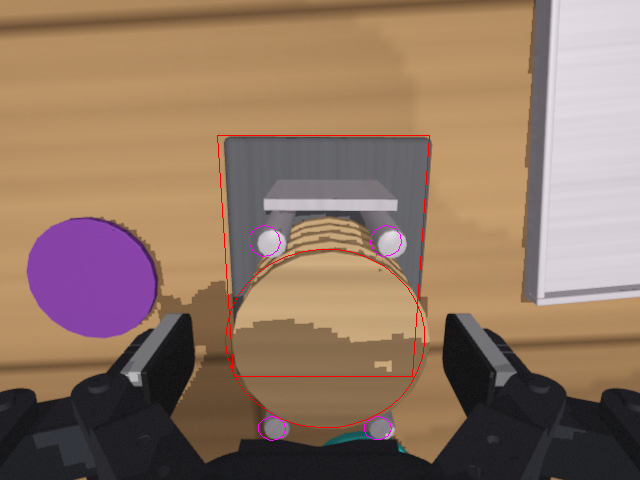

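View pics/s3.png

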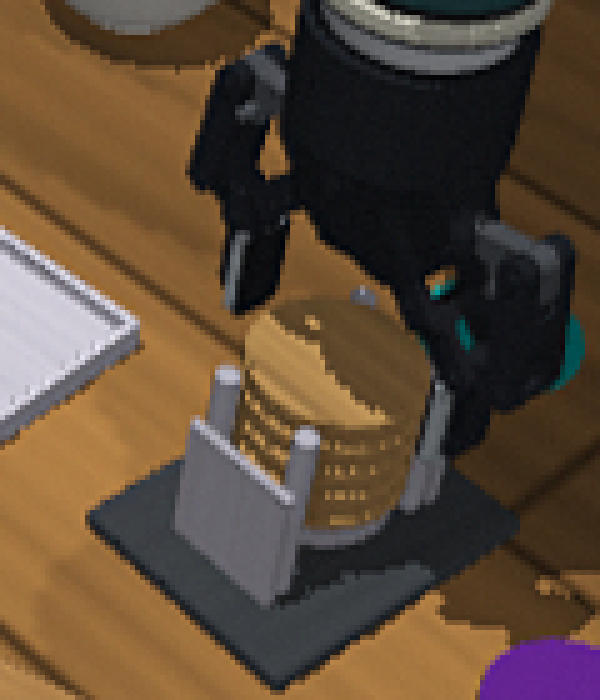

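>>> step_arm(increments=[[0, 4, 0, 0, 0, 0, 1], [0, 4, 0, 0, 0, 0, 1], [0, 4, 0, 0, 0, 0, 1], [0, 4, 0, 0, 0, 0, 1]])

```text
t: 4.35
eef_pos: [0.4938, 0.3216, 0.0712]
eef_rot: [-0.0, 1.0, -0.026, 0.0]
contact_force: [0.1, 0.0, 0.5]
gripper_width: 0.0853
```

```bash
python3 d.py .495 .3223 -0.051 w4.png
```

```text
t 4.4 pos [0.4938 0.3217 0.0711] inc [   1.2   -0.6 -128.9] [-0.0001 -0.0001 -0.0004] w 0.0852 F [-0.5 -0.4  0.7]
```

View pics/w4.png

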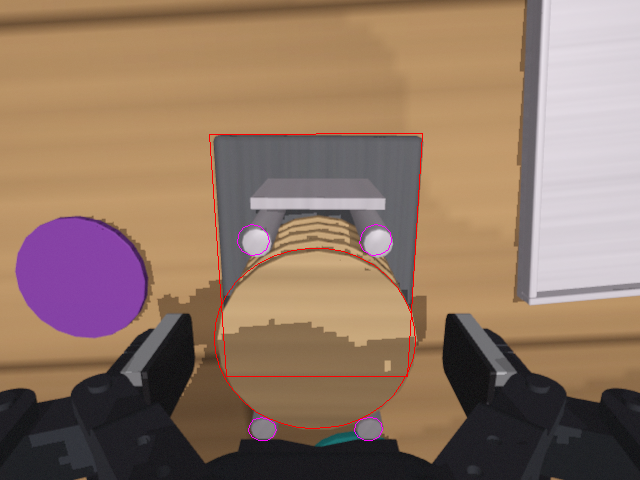

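>>> step_arm(increments=[[0, 0, 0, 0, 0, 0, 0.6], [0, 0, 0, 0, 0, 0, 0.6], [0, 0, 0, 0, 0, 0, 0.6], [0, 0, 0, 0, 0, 0, 0.6], [0, 0, 0, 0, 0, 0, 0.6], [0, 0, 0, 0, 0, 0, 0.6]], squeeze=40)

```text
t: 4.9
eef_pos: [0.4937, 0.3219, 0.0711]
eef_rot: [-0.0, 1.0, -0.026, 0.0]
contact_force: [0.1, 0.7, -0.1]
gripper_width: 0.064
```

```bash
python3 d.py .495 .3223 -0.051 w5.png;python3 - <<'E'
from h import *
save("s5.png",crop(cam("scene"),380,230,500,370,5))
E
```

```text
t 4.95 pos [0.4937 0.3218 0.071 ] inc [   1.3   -0.5 -129. ] [-0.0001 -0.     -0.0002] w 0.0637 F [ 0.7 -0.  -0.3]
```

View pics/w5.png

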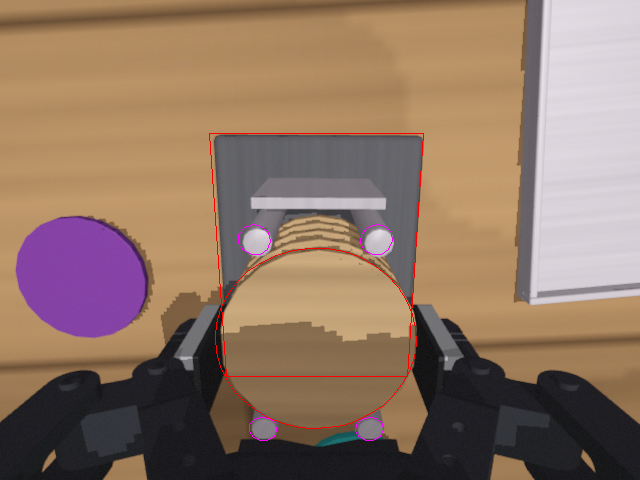

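View pics/s5.png

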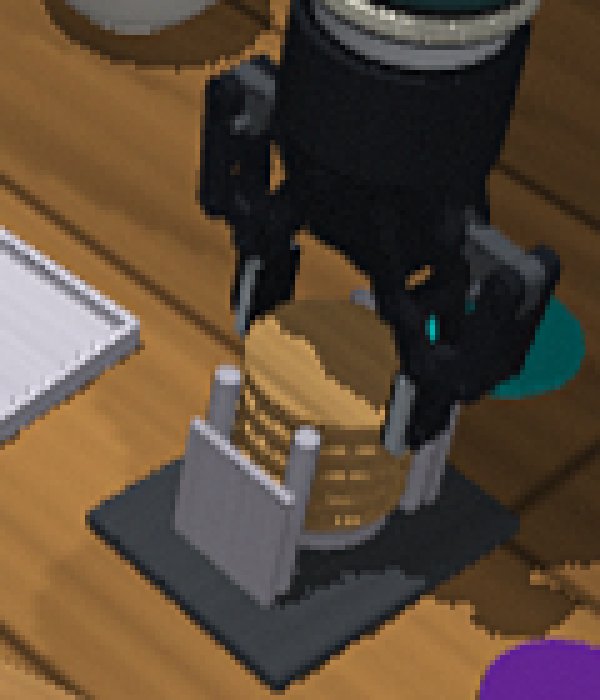

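>>> step_arm(increments=[[0, 0, -2, 0, 0, 0, 0.6], [0, 0, -5, 0, 0, 0, 0.6], [0, 0, -9, 0, 0, 0, 0.6], [0, 0, -14, 0, 0, 0, 0.6], [0, 0, -20, 0, 0, 0, 0.6], [0, 0, -30, 0, 0, 0, 0.6], [0, 0, -30, 0, 0, 0, 0.6]])

```text
t: 5.58
eef_pos: [0.4948, 0.3226, 0.1034]
eef_rot: [-0.001, 1.0, -0.026, 0.001]
contact_force: [1.2, -0.1, -0.4]
gripper_width: 0.0636
```

```bash
python3 d.py .495 .3223 -0.051 w6.png;python3 - <<'E'
from h import *
save("s6.png",crop(cam("scene"),380,230,500,370,5))
E
```

```text
t 5.63 pos [0.4945 0.3223 0.1026] inc [  0.7  -0.2 -97.4] [-0.0015 -0.0023 -0.0004] w 0.0639 F [ 0.6  0.8 -0.9]
```

View pics/s6.png

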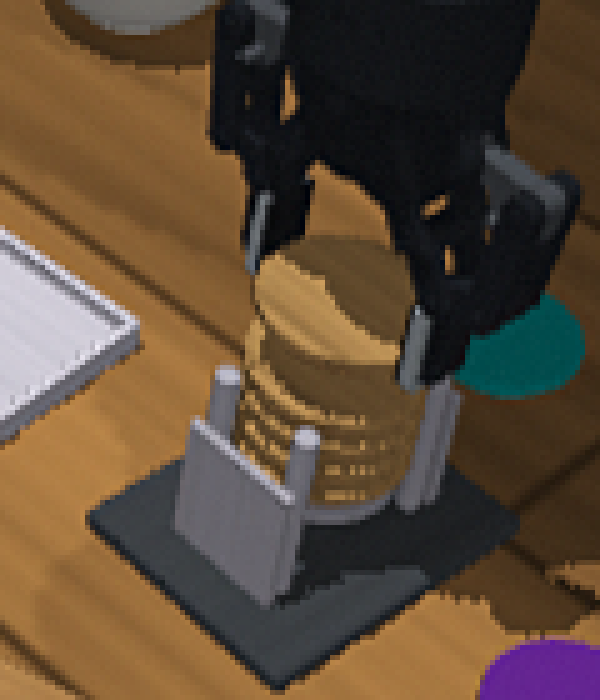

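View pics/w6.png

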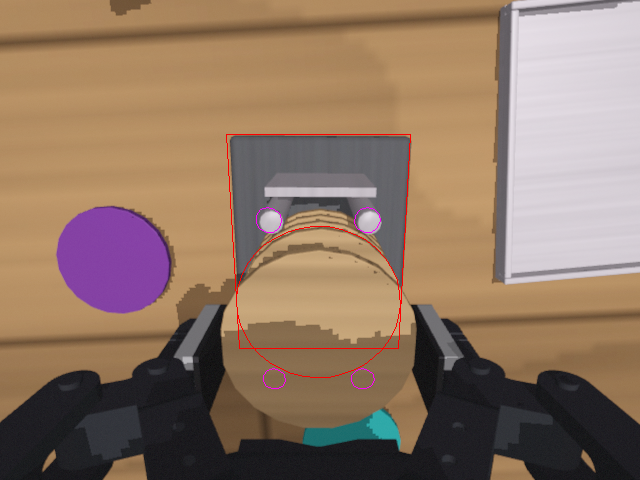

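```bash
cat > tr.py <<'E'
from h import *
import sys
# tray finder: segment bright gray in an image, refine corner rect by projecting; fits (x,y,yaw) maximizing edge agreement
from scipy.optimize import minimize
def mask(c):
    hsv=cv2.cvtColor(c["img"],cv2.COLOR_RGB2HSV); return ((hsv[...,1]<40)&(hsv[...,2]>150)).astype(np.uint8)
def fit(c,x0):
    m=mask(c).astype(float)
    m=cv2.GaussianBlur(m,(0,0),1.0)
    def sampl(q):
        p=proj(c,q); return cv2.remap(m.astype(np.float32),p[:,0].astype(np.float32).reshape(1,-1),p[:,1].astype(np.float32).reshape(1,-1),cv2.INTER_LINEAR,borderValue=0).ravel()
    gx,gy=np.meshgrid(np.linspace(-.09,.09,61),np.linspace(-.215,.215,87)); gx=gx.ravel();gy=gy.ravel()
    ins=((abs(gx)<.075)&(abs(gy)<.2)); w=np.where(ins,1,-1.)
    def cost(v):
        cs,sn=np.cos(v[2]),np.sin(v[2]); q=np.c_[v[0]+gx*cs-gy*sn,v[1]+gx*sn+gy*cs,np.full(gx.shape,.013)]
        return -(sampl(q)*w).sum()/ins.sum()
    best=None
    for dx in (-.03,0,.03):
        for dy in (-.03,0,.03):
            r=minimize(cost,np.array(x0)+[dx,dy,0],method="Nelder-Mead",options=dict(initial_simplex=np.array(x0)+[dx,dy,0]+np.array([[0,0,0],[.01,0,0],[0,.01,0],[0,0,.06]]),xatol=1e-5,fatol=1e-6))
            if best is None or r.fun<best.fun: best=r
    return best.x,best.fun
if __name__=="__main__":
    for n in ("top","scene"):
        c=cam(n); print(n,fit(c,[.5533,.0202,.047]))
    if len(sys.argv)>1: save(sys.argv[1],c["img"])
    go(.548,.130,.15)
E
python3 tr.py
```

```text
top (array([0.55265574, 0.02003152, 0.04461564]), np.float64(-0.9448820764339262))
scene (array([0.55468339, 0.02322676, 0.04858664]), np.float64(-0.9138688376580281))
t 5.78 pos [0.4937 0.3215 0.101 ] inc [ 64.1 188.5 -48.9] [ 0.0003  0.0001 -0.0004] w 0.0638 F [ 0.7 -0.8 -1.3]
```

>>> step_arm(increments=[[0, 0, -30, 0, 0, 0, 0.6], [0, 0, -70, 0, 0, 0, 0.6], [10, 30, -90, 0, 0, 0, 0.6], [64, 188, -60, 0, 0, 0, 0.6], [64, 188, -60, 0, 0, 0, 0.6], [64, 188, -60, 0, 0, 0, 0.6], [64, 188, -60, 0, 0, 0, 0.6], [64, 188, -60, 0, 0, 0, 0.6], [64, 188, -60, 0, 0, 0, 0.6], [64, 188, -60, 0, 0, 0, 0.6]])

```text
t: 6.62
eef_pos: [0.5477, 0.1308, 0.1607]
eef_rot: [-0.0, 1.0, -0.026, -0.0]
contact_force: [-0.3, 0.1, -0.6]
gripper_width: 0.0637
```

```bash
cat > w.py <<'E'
from h import *
import sys
# tray overlay in wrist: x y yaw name  targets
x,y,yaw=map(float,sys.argv[1:4]); tx,ty,tz=map(float,sys.argv[5:8])
c=cam("wrist"); im=c["img"].copy()
poly(c,im,rect(x,y,.014,yaw,.15,.40),(255,0,0))
poly(c,im,rect(x,y,.006,yaw,.142,.392),(255,0,255))
poly(c,im,circ(tx,ty,.006,.027),(0,200,0)); poly(c,im,circ(tx,ty,.018,.033),(0,0,255))
save(sys.argv[4],im); go(tx,ty,tz)
E
python3 w.py .5533 .021 .047 w7.png .548 .130 .071
```

```text
t 6.67 pos [0.5476 0.1321 0.161 ] inc [ 0.6  2.2 90. ] [-0.001   0.0004  0.0012] w 0.0637 F [-0.1  0.5 -0.2]
```

View pics/w7.png

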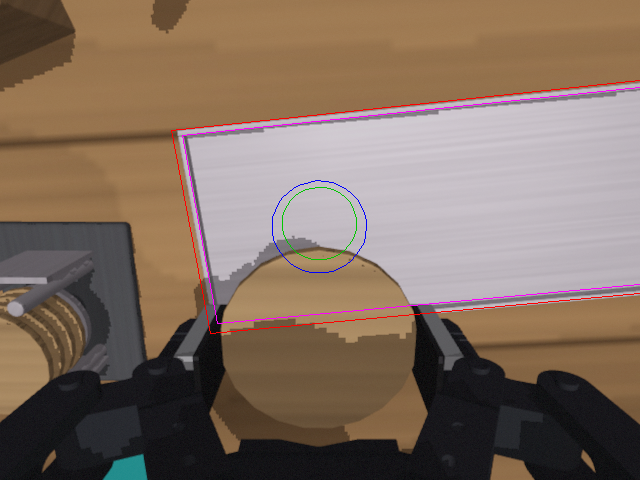

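>>> step_arm(increments=[[0, 1, 35, 0, 0, 0, 0.6], [0, 1, 70, 0, 0, 0, 0.6], [0, 1, 105, 0, 0, 0, 0.6], [0, 1, 130, 0, 0, 0, 0.6], [0, 1, 143, 0, 0, 0, 0.6], [0, 1, 150, 0, 0, 0, 0.6], [0, 1, 152, 0, 0, 0, 0.6], [0, 1, 154, 0, 0, 0, 0.6], [0, 1, 154, 0, 0, 0, 0.6]])

```text
t: 7.42
eef_pos: [0.5489, 0.1304, 0.0083]
eef_rot: [-0.0, 1.0, -0.025, 0.001]
contact_force: [0.4, 0.1, 0.1]
gripper_width: 0.0635
```

```bash
python3 w.py .5533 .021 .047 w8.png .548 .130 .071; python3 - <<'E'
from h import *
save("s8.png",crop(cam("scene"),310,210,470,350,5))
E
```

```text
t 7.47 pos [0.549  0.1302 0.0084] inc [ -0.8   0.2 -62.6] [-0.0007 -0.0024 -0.0001] w 0.0635 F [ 0.2  0.4 -1. ]
```

View pics/s8.png

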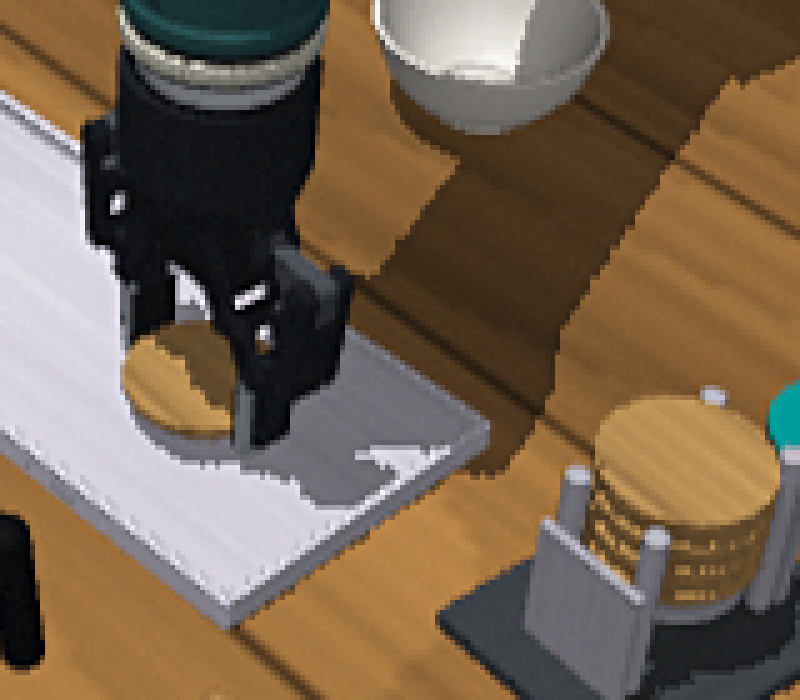

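>>> step_arm(increments=[[0, 0, 2, 0, 0, 0, 0.6], [0, 0, 4, 0, 0, 0, 0.6], [0, 0, 6, 0, 0, 0, 0.6], [0, 0, 7, 0, 0, 0, 0.6], [0, 0, 8, 0, 0, 0, 0.6], [0, 0, 8, 0, 0, 0, 0.6], [0, 0, 8, 0, 0, 0, 0.6]])

```text
t: 8.1
eef_pos: [0.548, 0.1295, 0.0002]
eef_rot: [0.0, 1.0, -0.026, 0.0]
contact_force: [-3.2, -1.6, 10.5]
gripper_width: 0.0636
```

>>> step_arm(increments=[[0, 0, -1, 0, 0, 0, 0.8], [0, 0, -1, 0, 0, 0, 0.9], [0, 0, -1, 0, 0, 0, 1], [0, 0, -1, 0, 0, 0, 1], [0, 0, -2, 0, 0, 0, 1], [0, 0, -20, 0, 0, 0, 1], [0, 0, -60, 0, 0, 0, 1], [0, 0, -100, 0, 0, 0, 1], [0, 0, -140, 0, 0, 0, 1], [0, 0, -180, 0, 0, 0, 1], [0, 0, -180, 0, 0, 0, 1]])

```text
t: 9.02
eef_pos: [0.5523, 0.1315, 0.1871]
eef_rot: [-0.002, 1.0, -0.026, 0.007]
contact_force: [1.3, 0.3, 0.4]
gripper_width: 0.0852
```

```bash
python3 w.py .5533 .021 .047 w9.png .548 .130 .2; python3 - <<'E'
from h import *
go(.495,.322,.18)
E
```

```text
t 9.07 pos [0.5507 0.1306 0.1837] inc [ -2.5   0.7 -16.4] [-0.002  -0.0089 -0.0005] w 0.0853 F [ 0.1 -0.1 -0.2]
t 9.07 pos [0.5507 0.1306 0.1837] inc [ -65.5 -188.2    3.5] [-0.002  -0.0089 -0.0005] w 0.0853 F [ 0.1 -0.1 -0.2]
```

View pics/w9.png

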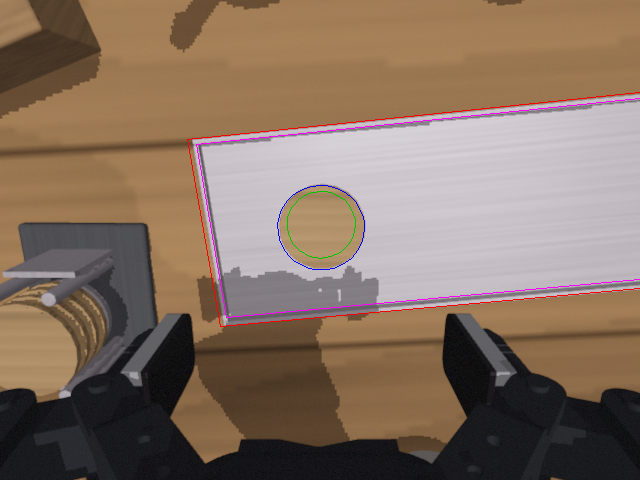

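>>> step_arm(increments=[[-63, -189, -20, 0, 0, 0, 1], [-63, -189, -20, 0, 0, 0, 1], [-63, -189, -20, 0, 0, 0, 1], [-63, -189, -20, 0, 0, 0, 1], [-63, -189, -20, 0, 0, 0, 1], [-63, -189, 40, 0, 0, 0, 1], [-63, -189, 80, 0, 0, 0, 1], [-63, -189, 80, 0, 0, 0, 1], [-63, -189, 80, 0, 0, 0, 1]])

```text
t: 9.82
eef_pos: [0.4911, 0.3192, 0.0931]
eef_rot: [0.003, 1.0, -0.025, -0.005]
contact_force: [0.2, -0.3, 0.0]
gripper_width: 0.0853
```

```bash
python3 d.py .495 .3223 -0.051 w10.png; python3 - <<'E'
from h import *
go(.494,.3218,.071)
E
```

```text
t 9.87 pos [0.4927 0.3205 0.096 ] inc [   1.6   -1.5 -104. ] [0.0034 0.0054 0.0003] w 0.0852 F [0.4 0.6 0.3]
t 9.87 pos [0.4927 0.3205 0.096 ] inc [ 1.3 -1.4 25. ] [0.0034 0.0054 0.0003] w 0.0852 F [0.4 0.6 0.3]
```

View pics/w10.png

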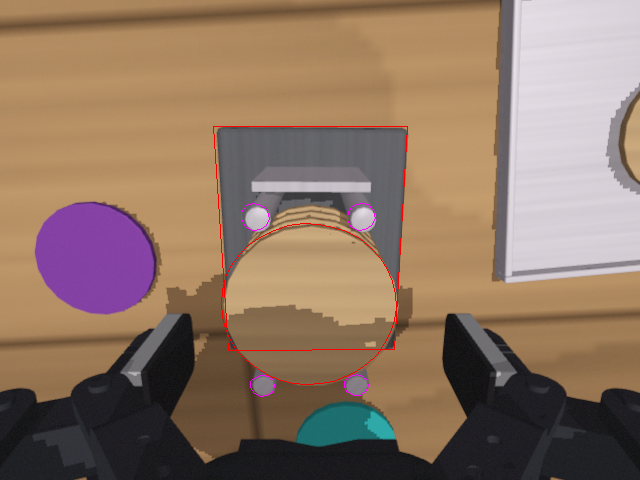

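>>> step_arm(increments=[[0, 0, 10, 0, 0, 0, 1], [0, 0, 20, 0, 0, 0, 1], [0, 0, 24, 0, 0, 0, 1], [0, 0, 24, 0, 0, 0, 1], [0, 0, 24, 0, 0, 0, 1], [0, 0, 24, 0, 0, 0, 1]])

```text
t: 10.37
eef_pos: [0.4951, 0.3219, 0.0757]
eef_rot: [-0.0, 1.0, -0.026, 0.0]
contact_force: [-0.2, 0.1, -0.2]
gripper_width: 0.0853
```

```bash
python3 d.py .495 .3223 -0.051 w11.png; python3 - <<'E'
from h import *
go(.494,.3218,.071)
E
```

```text
t 10.42 pos [0.4951 0.3219 0.0757] inc [  -0.    -0.4 -124.3] [-0.0007 -0.001  -0.0004] w 0.0856 F [0.2 0.3 0.6]
t 10.42 pos [0.4951 0.3219 0.0757] inc [-1.1  0.2  4.7] [-0.0007 -0.001  -0.0004] w 0.0856 F [0.2 0.3 0.6]
```

View pics/w11.png

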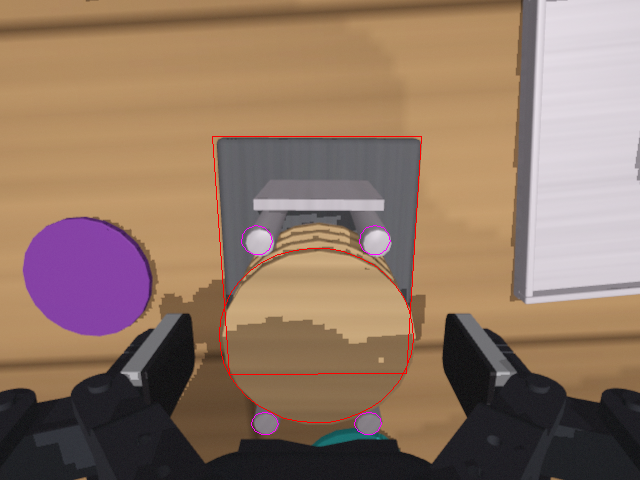

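Centred (the coaster spans about 221–414). I'll go down 4.5 mm, close and lift.

>>> step_arm(increments=[[0, 0, 4.5, 0, 0, 0, 1], [0, 0, 4.5, 0, 0, 0, 1], [0, 0, 4.5, 0, 0, 0, 0.6], [0, 0, 4.5, 0, 0, 0, 0.6], [0, 0, 4.5, 0, 0, 0, 0.6], [0, 0, 4.5, 0, 0, 0, 0.6], [0, 0, 4.5, 0, 0, 0, 0.6], [0, 0, 4.5, 0, 0, 0, 0.6]])

```text
t: 11.08
eef_pos: [0.4947, 0.3218, 0.0706]
eef_rot: [-0.0, 1.0, -0.026, 0.0]
contact_force: [-0.3, 0.2, -0.6]
gripper_width: 0.0641
```

>>> step_arm(increments=[[0, 0, -2, 0, 0, 0, 0.6], [0, 0, -5, 0, 0, 0, 0.6], [0, 0, -9, 0, 0, 0, 0.6], [0, 0, -14, 0, 0, 0, 0.6], [0, 0, -20, 0, 0, 0, 0.6], [0, 0, -40, 0, 0, 0, 0.6], [0, 0, -80, 0, 0, 0, 0.6], [0, 0, -110, 0, 0, 0, 0.6], [0, 0, -110, 0, 0, 0, 0.6], [0, 0, -110, 0, 0, 0, 0.6]])

```text
t: 11.92
eef_pos: [0.4957, 0.3222, 0.1829]
eef_rot: [-0.001, 1.0, -0.026, 0.002]
contact_force: [0.2, 0.1, -1.8]
gripper_width: 0.0639
```

```bash
python3 - <<'E'
from h import *
go(.5533,.0205,.16)
save("s11.png",crop(cam("scene"),340,200,500,360,5)[:800])
E
python3 tr.py
```

```text
t 11.92 pos [0.4957 0.3222 0.1829] inc [ 73.  298.4  22.7] [-0.0019 -0.0038 -0.0005] w 0.0639 F [ 0.2  0.1 -1.8]
top (array([0.55261709, 0.01977256, 0.04522528]), np.float64(-0.8850960552521838))
scene (array([0.55473392, 0.02309798, 0.04754004]), np.float64(-0.8448699647950862))
t 12.07 pos [0.494  0.3208 0.1793] inc [ 63.8 187.7  29.5] [ 0.0018  0.0019 -0.0005] w 0.0641 F [ 0.9 -0.5 -2.3]
```

View pics/s11.png

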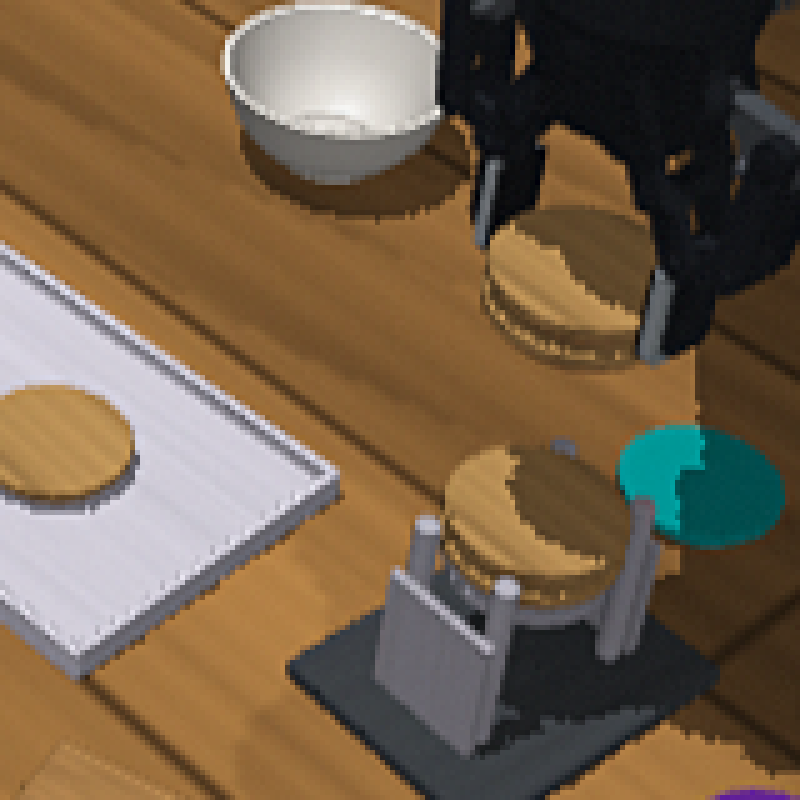

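The picture shows two coasters in the grip, at about (570,290), and two left in the dispenser at (530,520). The tips reached the second disc. I'll set the pair on the tray's middle spot and then take the upper one off to the third spot. That still uses exactly three.

>>> step_arm(increments=[[74, 298, 0, 0, 0, 0, 0.6], [74, 298, 0, 0, 0, 0, 0.6], [74, 298, 0, 0, 0, 0, 0.6], [74, 298, 0, 0, 0, 0, 0.6], [74, 298, 0, 0, 0, 0, 0.6], [74, 298, 0, 0, 0, 0, 0.6], [74, 298, 0, 0, 0, 0, 0.6], [74, 298, 40, 0, 0, 0, 0.6], [74, 298, 80, 0, 0, 0, 0.6], [74, 298, 110, 0, 0, 0, 0.6], [74, 298, 110, 0, 0, 0, 0.6], [74, 298, 110, 0, 0, 0, 0.6], [74, 298, 110, 0, 0, 0, 0.6]])

```text
t: 13.15
eef_pos: [0.554, 0.0211, 0.0715]
eef_rot: [-0.0, 1.0, -0.025, 0.0]
contact_force: [-0.0, 0.7, -0.9]
gripper_width: 0.0637
```

```bash
python3 w.py .5533 .021 .047 w12.png .5533 .0205 .071
```

```text
t 13.2 pos [0.5547 0.0211 0.0723] inc [-1.4  0.7  1.3] [-0.0006 -0.0028  0.0007] w 0.0638 F [ 0.1  0.3 -1.7]
```

View pics/w12.png

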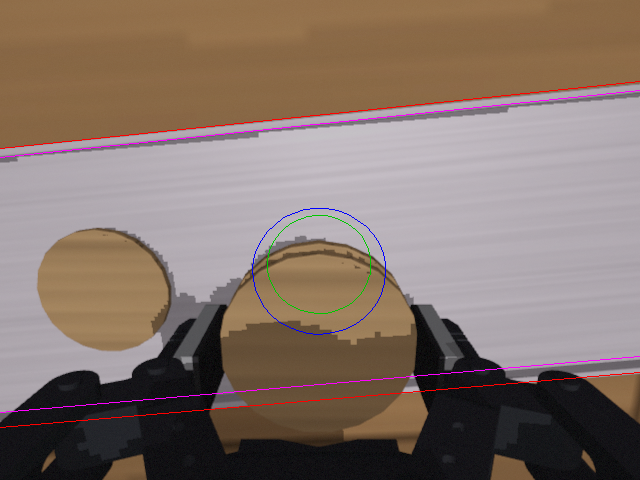

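>>> step_arm(increments=[[-1, 0, 30, 0, 0, 0, 0.6], [-1, 0, 45, 0, 0, 0, 0.6], [-1, 0, 51, 0, 0, 0, 0.6], [-1, 0, 53, 0, 0, 0, 0.6], [-1, 0, 55, 0, 0, 0, 0.6], [-1, 0, 57, 0, 0, 0, 0.6], [-1, 0, 58, 0, 0, 0, 0.6], [-1, 0, 58, 0, 0, 0, 0.6], [-1, 0, 58, 0, 0, 0, 0.6]])

```text
t: 13.95
eef_pos: [0.5527, 0.0203, 0.0131]
eef_rot: [0.0, 1.0, -0.026, 0.0]
contact_force: [0.1, 0.6, -2.2]
gripper_width: 0.0637
```

>>> step_arm(increments=[[0, 0, 1, 0, 0, 0, 0.6], [0, 0, 1.5, 0, 0, 0, 0.6], [0, 0, 2, 0, 0, 0, 0.6], [0, 0, 2, 0, 0, 0, 0.6]])

```text
t: 14.28
eef_pos: [0.5525, 0.0203, 0.011]
eef_rot: [0.0, 1.0, -0.026, 0.0]
contact_force: [-1.7, -0.2, 4.0]
gripper_width: 0.0638
```

```bash
python3 - <<'E'
from h import *
go(.55,.02,.07)
save("s13.png",crop(cam("scene"),270,190,430,310,5))
E
```

```text
t 14.28 pos [0.5525 0.0203 0.011 ] inc [ -2.5   0.4 -59. ] [ 0.0003 -0.0002 -0.0003] w 0.0638 F [-1.7 -0.2  4. ]
```

View pics/s13.png

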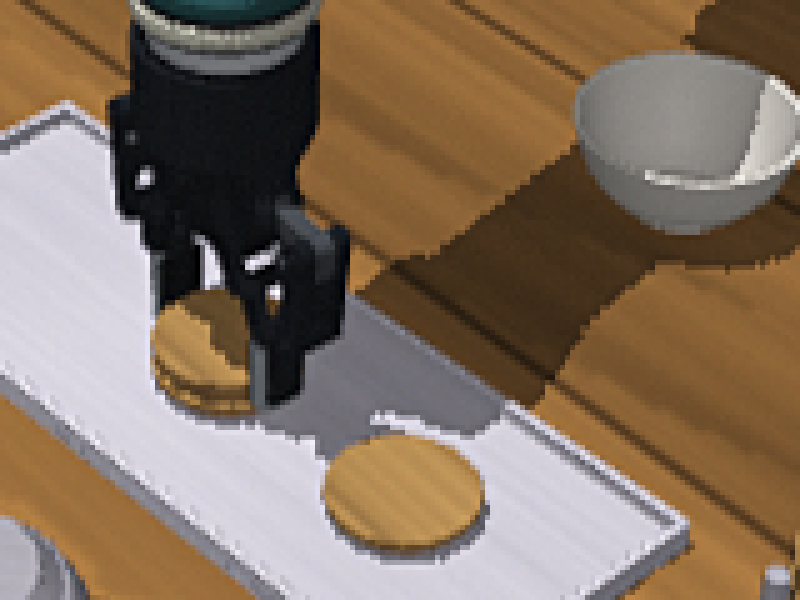

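>>> step_arm(increments=[[0, 0, -0.5, 0, 0, 0, 0.8], [0, 0, -0.5, 0, 0, 0, 0.9], [0, 0, -0.5, 0, 0, 0, 1], [0, 0, -2, 0, 0, 0, 1], [0, 0, -6, 0, 0, 0, 1], [0, 0, -6, 0, 0, 0, 1], [0, 0, -6, 0, 0, 0, 1]])

```text
t: 14.92
eef_pos: [0.5527, 0.0204, 0.0169]
eef_rot: [-0.0, 1.0, -0.026, 0.0]
contact_force: [-0.1, 0.5, 0.2]
gripper_width: 0.0852
```

```bash
python3 - <<'E'
from h import *
go(.5525,.0203,.0155)
c=cam("wrist"); save("w14.png",c["img"])
E
```

```text
t 14.92 pos [0.5527 0.0204 0.0169] inc [-0.1  0.1  1.4] [-0.     -0.0007 -0.0002] w 0.0852 F [-0.1  0.5  0.2]
```

View pics/w14.png

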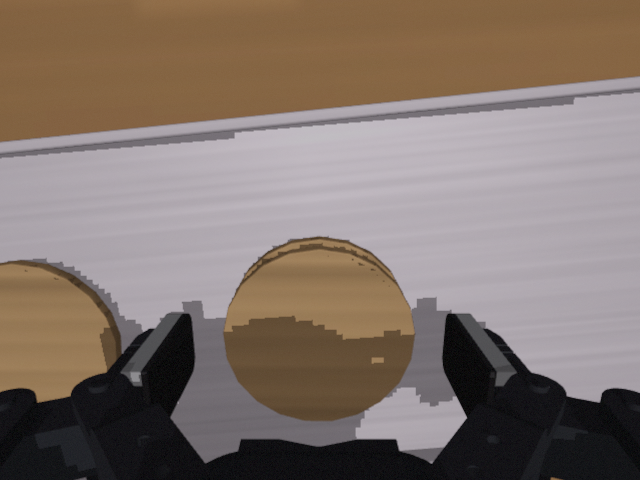

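>>> step_arm(increments=[[0, 0, 1.5, 0, 0, 0, 1], [0, 0, 1.5, 0, 0, 0, 0.6], [0, 0, 1.5, 0, 0, 0, 0.6], [0, 0, 1.5, 0, 0, 0, 0.6], [0, 0, 1.5, 0, 0, 0, 0.6], [0, 0, 1.5, 0, 0, 0, 0.6], [0, 0, 1.5, 0, 0, 0, 0.6]])

```text
t: 15.55
eef_pos: [0.5522, 0.0203, 0.0155]
eef_rot: [0.0, 1.0, -0.026, -0.0]
contact_force: [-2.1, -0.2, 5.7]
gripper_width: 0.0638
```

>>> step_arm(increments=[[0, 0, -2, 0, 0, 0, 0.6], [0, 0, -5, 0, 0, 0, 0.6], [0, 0, -10, 0, 0, 0, 0.6], [0, 0, -20, 0, 0, 0, 0.6], [0, 0, -30, 0, 0, 0, 0.6], [0, 0, -30, 0, 0, 0, 0.6], [0, 0, -30, 0, 0, 0, 0.6]])

```text
t: 16.13
eef_pos: [0.5531, 0.0203, 0.0462]
eef_rot: [-0.0, 1.0, -0.026, 0.001]
contact_force: [0.2, 0.4, -0.5]
gripper_width: 0.0635
```

```bash
python3 - <<'E'
from h import *
go(.5583,-.0895,.05)
c=cam("wrist"); save("w15.png",c["img"])
save("s15.png",crop(cam("scene"),270,190,430,310,5))
E
```

```text
t 16.13 pos [0.5531 0.0203 0.0462] inc [ 10.8 109.4  -3.8] [-0.0001 -0.0022 -0.0005] w 0.0635 F [ 0.2  0.4 -0.5]
```

View pics/s15.png

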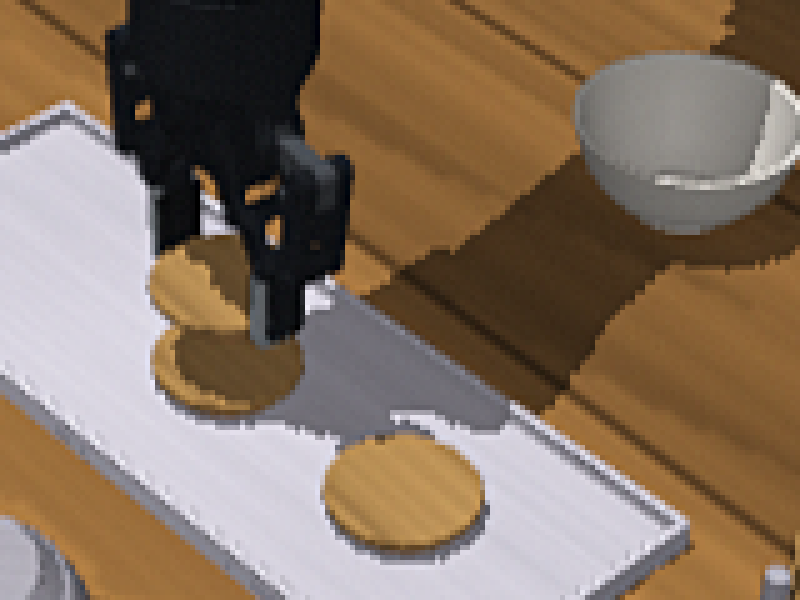

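View pics/w15.png

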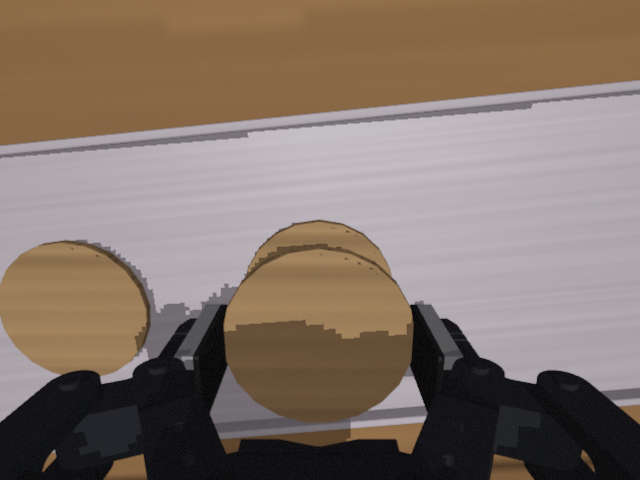

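>>> step_arm(increments=[[0, 20, -20, 0, 0, 0, 0.6], [11, 55, -20, 0, 0, 0, 0.6], [11, 90, -20, 0, 0, 0, 0.6], [11, 109, -20, 0, 0, 0, 0.6], [11, 109, 0, 0, 0, 0, 0.6], [11, 109, 20, 0, 0, 0, 0.6], [11, 109, 32, 0, 0, 0, 0.6], [11, 109, 35, 0, 0, 0, 0.6], [11, 109, 38, 0, 0, 0, 0.6], [11, 109, 40, 0, 0, 0, 0.6], [11, 109, 41, 0, 0, 0, 0.6], [11, 109, 41, 0, 0, 0, 0.6]])

```text
t: 17.23
eef_pos: [0.5582, -0.0888, 0.0046]
eef_rot: [0.0, 1.0, -0.025, 0.0]
contact_force: [-0.2, 0.4, -0.6]
gripper_width: 0.0635
```

>>> step_arm(increments=[[0, 0, 0.6, 0, 0, 0, 0.6], [0, 0, 1.2, 0, 0, 0, 0.6], [0, 0, 1.5, 0, 0, 0, 0.6], [0, 0, 1.5, 0, 0, 0, 0.6]])

```text
t: 17.57
eef_pos: [0.5582, -0.0891, 0.0035]
eef_rot: [0.0, 1.0, -0.026, 0.0]
contact_force: [-2.0, 0.4, 4.7]
gripper_width: 0.0635
```

Contact at 4.7 N. I'll release and rise.

>>> step_arm(increments=[[0, 0, -0.5, 0, 0, 0, 0.8], [0, 0, -0.5, 0, 0, 0, 0.9], [0, 0, -0.5, 0, 0, 0, 1], [0, 0, -1, 0, 0, 0, 1], [0, 0, -2, 0, 0, 0, 1], [0, 0, -20, 0, 0, 0, 1], [0, 0, -60, 0, 0, 0, 1], [0, 0, -100, 0, 0, 0, 1], [0, 0, -140, 0, 0, 0, 1], [0, 0, -180, 0, 0, 0, 1], [0, 0, -220, 0, 0, 0, 1], [0, 0, -250, 0, 0, 0, 1], [0, 0, -250, 0, 0, 0, 1], [0, 0, -250, 0, 0, 0, 1]])

```text
t: 18.73
eef_pos: [0.5586, -0.0892, 0.2546]
eef_rot: [0.001, 1.0, -0.026, 0.002]
contact_force: [0.1, -0.2, -1.0]
gripper_width: 0.0854
```

```bash
python3 tr.py; python3 w.py .5533 .021 .047 w16.png .5583 -.0895 .25;  python3 - <<'E'
from h import *
go(.501,-.356,.27)
save("s16.png",cam("scene")["img"])
E
```

```text
top (array([0.55291369, 0.0545362 , 0.06302344]), np.float64(-0.5584701737237054))
scene (array([0.55635495, 0.02342781, 0.05914542]), np.float64(-0.6721456708163809))
t 18.83 pos [ 0.5569 -0.0892  0.2515] inc [ -20.  -218.5  101.5] [ 0.0001  0.0018 -0.0004] w 0.085 F [-0.4 -0.  -1.1]
t 18.88 pos [ 0.5567 -0.0891  0.251 ] inc [1.6 0.3 1. ] [-0.0003  0.0029 -0.0003] w 0.0855 F [-0.2  0.9 -0.4]
t 18.88 pos [ 0.5567 -0.0891  0.251 ] inc [-42.  269.4 -19. ] [-0.0003  0.0029 -0.0003] w 0.0855 F [-0.2  0.9 -0.4]
```

View pics/w16.png

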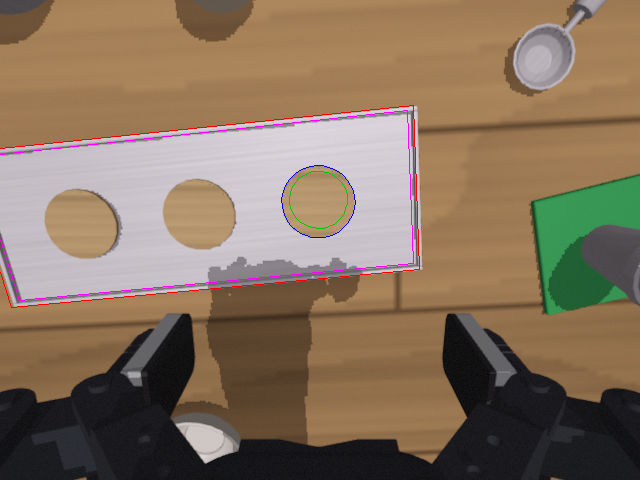

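View pics/s16.png

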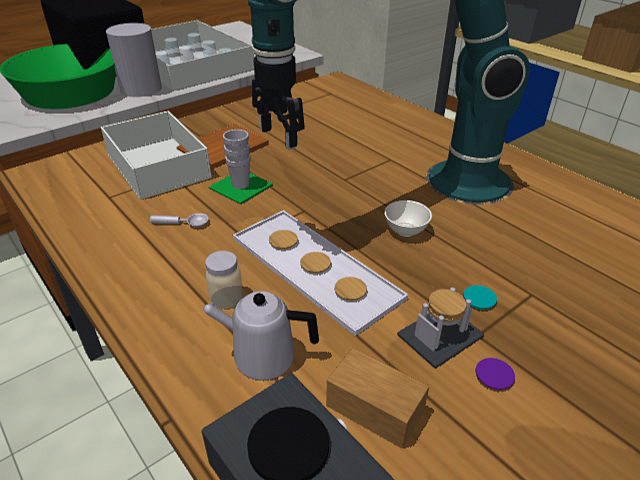

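>>> step_arm(increments=[[-42, 269, -19, 0, 0, 0, 1], [-42, 269, -19, 0, 0, 0, 1], [-42, 269, -19, 0, 0, 0, 1], [-42, 269, -19, 0, 0, 0, 1], [-42, 269, -19, 0, 0, 0, 1], [-42, 269, -19, 0, 0, 0, 1], [-42, 269, -19, 0, 0, 0, 1], [-42, 269, -19, 0, 0, 0, 1], [-42, 269, -19, 0, 0, 0, 1], [-42, 269, -19, 0, 0, 0, 1]])

```text
t: 19.77
eef_pos: [0.5021, -0.3542, 0.2702]
eef_rot: [-0.001, 1.0, -0.025, -0.001]
contact_force: [0.3, 1.4, -0.0]
gripper_width: 0.0854
```

```bash
cat > m.py <<'E'
from h import *
import sys
x,y,zt=map(float,sys.argv[1:4])
c=cam("wrist"); im=c["img"].copy()
poly(c,im,circ(x,y,zt,.032),(255,0,0)); poly(c,im,rect(x,y,.008,.202,.12,.12),(255,0,255))
save(sys.argv[4],im); go(x,y,zt-.0265)
E
python3 m.py .5005 -.3565 .152 w17.png
```

```text
t 19.82 pos [ 0.5024 -0.3536  0.2705] inc [ -1.6   3.2 145. ] [-0.0019  0.0012  0.0022] w 0.0858 F [-0.1 -0.1 -0.5]
```

View pics/w17.png

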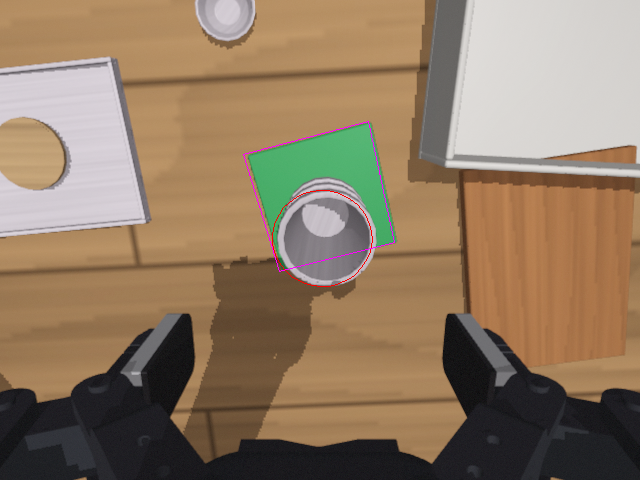

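```bash
python3 - <<'E'
from h import *
s=cam("scene"); t=cam("top")
from scipy.optimize import least_squares
us=np.array([207.,149.]); ut=np.array([502.5,260.5])
r=least_squares(lambda P:np.r_[proj(s,P)[0]-us,proj(t,P)[0]-ut],[.5,-.43,.08]); print(r.x,r.fun)
print(back(s,211,177,0))
E
python3 m.py .5005 -.3575 .152 w18.png
```

```text
[ 0.53447181 -0.42906564  0.08888789] [ 4.09387868  0.70444989  2.39818717 -3.45593231]
[ 0.5373118  -0.44604114  0.        ]
t 19.97 pos [ 0.5026 -0.3539  0.2714] inc [ -1.9   3.7 145.9] [-0.0006  0.0003  0.0023] w 0.0855 F [-0.4  0.5  0.4]
```

>>> step_arm(increments=[[-1.5, 3.5, 40, 0, 0, 0, 1], [-1.5, 3.5, 80, 0, 0, 0, 1], [-1.5, 3.5, 95, 0, 0, 0, 1], [-1.5, 3.5, 100, 0, 0, 0, 1], [-1.5, 3.5, 100, 0, 0, 0, 1], [-1.5, 3.5, 100, 0, 0, 0, 1]])

```text
t: 20.47
eef_pos: [0.5015, -0.3588, 0.1728]
eef_rot: [0.0, 1.0, -0.025, 0.001]
contact_force: [0.1, 0.5, -0.3]
gripper_width: 0.0856
```

```bash
python3 m.py .5005 -.3575 .152 w18.png
```

```text
t 20.52 pos [ 0.5017 -0.3592  0.1734] inc [-1.4 -1.7 47.9] [ 0.0016 -0.0028  0.0004] w 0.0851 F [ 0.4 -0.1  0.5]
```

View pics/w18.png

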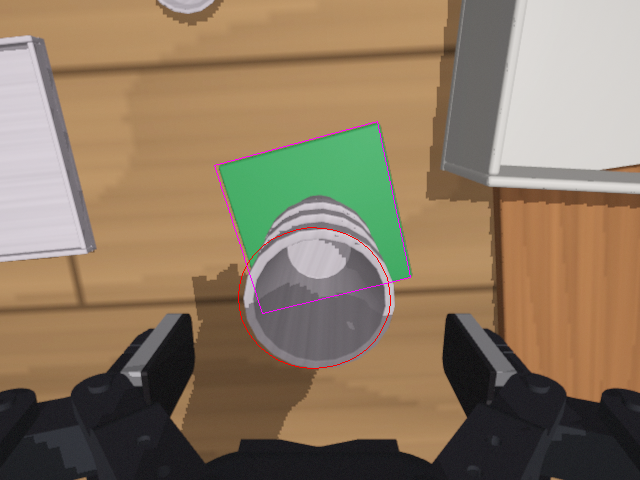

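>>> step_arm(increments=[[-1, 0, 15, 0, 0, 0, 1], [-1, 0, 30, 0, 0, 0, 1], [-1, 0, 40, 0, 0, 0, 1], [-1, 0, 46, 0, 0, 0, 1], [-1, 0, 48, 0, 0, 0, 1], [-1, 0, 48, 0, 0, 0, 1], [-1, 0, 48, 0, 0, 0, 1]])

```text
t: 21.1
eef_pos: [0.4999, -0.3592, 0.1244]
eef_rot: [0.0, 1.0, -0.026, 0.001]
contact_force: [0.4, -0.3, 0.1]
gripper_width: 0.0852
```

```bash
python3 m.py .5005 -.359 .152 w19.png
```

```text
t 21.15 pos [ 0.4999 -0.3592  0.1244] inc [ 0.6 -0.3 -1.1] [ 0.0008 -0.0012 -0.0003] w 0.0856 F [ 0.7  0.4 -0.3]
```

View pics/w19.png

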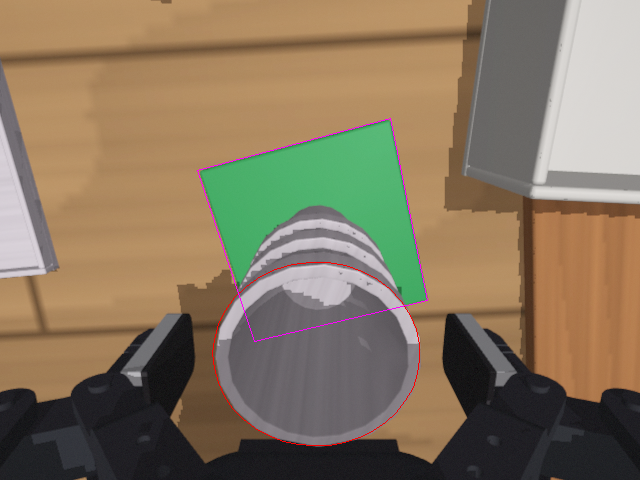

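>>> step_arm(increments=[[0, 0, 0, 0, 0, 0, 0.6], [0, 0, 0, 0, 0, 0, 0.6], [0, 0, 0, 0, 0, 0, 0.6], [0, 0, 0, 0, 0, 0, 0.6], [0, 0, 0, 0, 0, 0, 0.6], [0, 0, 0, 0, 0, 0, 0.6]], squeeze=50)

```text
t: 21.65
eef_pos: [0.5, -0.3592, 0.1248]
eef_rot: [0.001, 1.0, -0.026, 0.001]
contact_force: [-0.1, 1.2, 5.7]
gripper_width: 0.0626
```

>>> step_arm(increments=[[0, 0, 0, 0, 0, 0.12, 0.6], [0, 0, 0, 0, 0, 0.12, 0.6], [0, 0, 0, 0, 0, 0, 0.6], [0, 0, 0, 0, 0, -0.12, 0.6], [0, 0, 0, 0, 0, -0.12, 0.6], [0, 0, 0, 0, 0, 0, 0.6], [0, 0, 0, 0, 0, 0.12, 0.6], [0, 0, 0, 0, 0, 0, 0.6], [0, 0, -40, 0, 0, 0, 0.6], [0, 0, -80, 0, 0, 0, 0.6], [0, 0, -110, 0, 0, 0, 0.6], [0, 0, -110, 0, 0, 0, 0.6], [0, 0, -110, 0, 0, 0, 0.6], [0, 0, -110, 0, 0, 0, 0.6]])

```text
t: 22.82
eef_pos: [0.4985, -0.3587, 0.2325]
eef_rot: [-0.0, 1.0, -0.025, -0.001]
contact_force: [-0.0, 0.7, -1.6]
gripper_width: 0.0625
```

```bash
python3 m.py .5005 -.359 .122 w20.png; python3 - <<'E'
from h import *
save("s20.png",crop(cam("scene"),160,40,320,210,4.5))
E
```

```text
t 22.87 pos [ 0.4982 -0.3586  0.2318] inc [  2.8   0.5 136.3] [-0.0014  0.0029  0.0007] w 0.0626 F [ 0.8 -0.  -0.6]
```

View pics/w20.png

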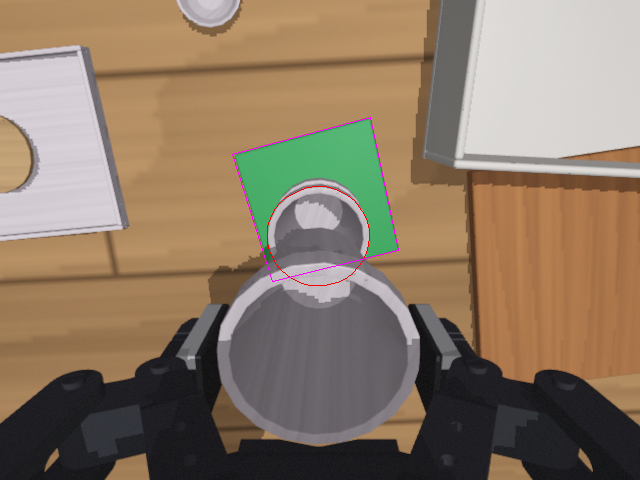

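View pics/s20.png

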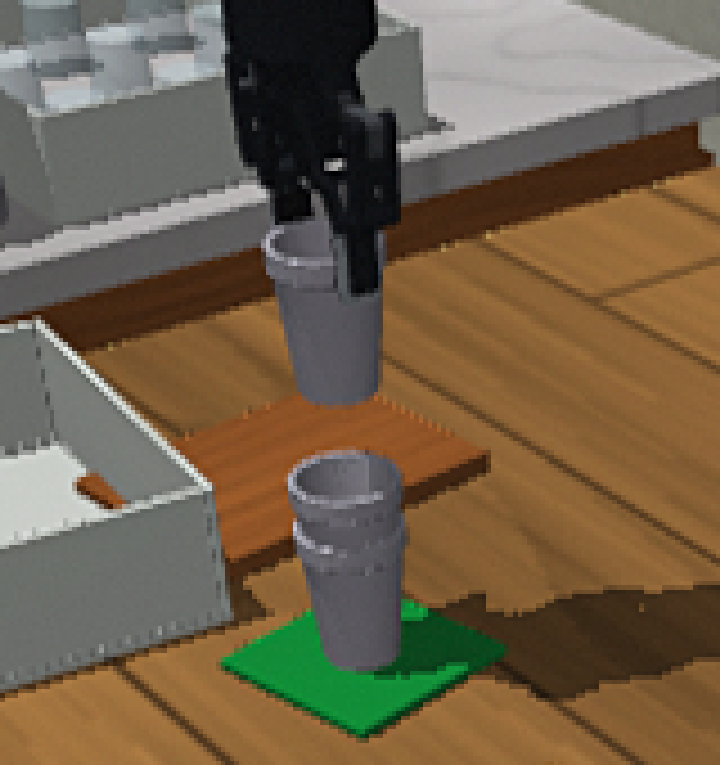

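```bash
cat > co.py <<'E'
from h import *
def det(n,c=None):
    c=c or cam(n); hsv=cv2.cvtColor(c["img"],cv2.COLOR_RGB2HSV)
    g=((hsv[...,1]<60)&(hsv[...,2]>110)).astype(np.uint8)
    w=((hsv[...,1]>70)&(hsv[...,0]<25)&(hsv[...,2]>60)).astype(np.uint8)
    out=[]
    k,l,s,ce=cv2.connectedComponentsWithStats(w)
    for i in range(1,k):
        if not 100<s[i,4]<12000: continue
        m=(l==i).astype(np.uint8); ring=cv2.dilate(m,np.ones((5,5)))-m
        if g[ring>0].mean()<.5: continue
        cnt=max(cv2.findContours(m,cv2.RETR_EXTERNAL,cv2.CHAIN_APPROX_NONE)[0],key=len)
        e=cv2.fitEllipse(cnt); out.append((*back(c,*e[0],.018)[:2],s[i,4]))
    return c,out
if __name__=="__main__":
    for n in ("top","scene","wrist"):
        c,o=det(n); print(n,np.array(o).round(4).tolist())
    go(.5583,-.0895,.2)
E
python3 co.py
```

```text
top [[0.5573, -0.0872, 412.0], [0.5479, 0.1312, 413.0], [0.5514, 0.0222, 412.0]]
scene [[-1.2588, -0.3197, 6072.0], [0.5618, -0.0815, 433.0], [0.5555, 0.027, 502.0], [0.5517, 0.1353, 590.0]]
wrist [[0.5548, -0.108, 1945.0], [0.5301, -0.6147, 690.0]]
t 23.07 pos [ 0.4988 -0.3586  0.2321] inc [  45.9 -271.7   32.4] [-0.0014  0.0021  0.0002] w 0.0627 F [ 0.3 -0.5 -0.8]
```

>>> step_arm(increments=[[45, -272, 0, 0, 0, 0, 0.6], [45, -272, 0, 0, 0, 0, 0.6], [45, -272, 0, 0, 0, 0, 0.6], [45, -272, 0, 0, 0, 0, 0.6], [45, -272, 0, 0, 0, 0, 0.6], [45, -272, 0, 0, 0, 0, 0.6], [45, -272, 20, 0, 0, 0, 0.6], [45, -272, 50, 0, 0, 0, 0.6], [45, -272, 70, 0, 0, 0, 0.6], [45, -272, 70, 0, 0, 0, 0.6], [45, -272, 70, 0, 0, 0, 0.6], [45, -272, 70, 0, 0, 0, 0.6]])

```text
t: 24.07
eef_pos: [0.559, -0.0899, 0.1644]
eef_rot: [0.0, 1.0, -0.026, 0.001]
contact_force: [0.2, 0.7, -1.0]
gripper_width: 0.0628
```

```bash
python3 w.py .5533 .021 .047 w21.png .5582 -.0891 .0744
```

```text
t 24.12 pos [ 0.5592 -0.09    0.1649] inc [-1.3 -0.9 90.5] [ 0.0002 -0.0022 -0.0009] w 0.0624 F [ 1.  -0.3 -0.4]
```

View pics/w21.png

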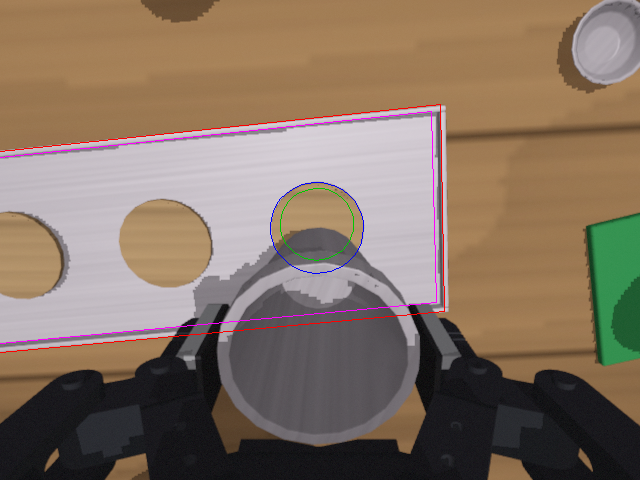

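>>> step_arm(increments=[[-1, -1, 30, 0, 0, 0, 0.6], [-1, -1, 60, 0, 0, 0, 0.6], [-1, -1, 75, 0, 0, 0, 0.6], [-1, -1, 81, 0, 0, 0, 0.6], [-1, -1, 84, 0, 0, 0, 0.6], [-1, -1, 86, 0, 0, 0, 0.6], [-1, -1, 87.5, 0, 0, 0, 0.6], [-1, -1, 88, 0, 0, 0, 0.6], [-1, -1, 88, 0, 0, 0, 0.6]])

```text
t: 24.87
eef_pos: [0.5579, -0.0887, 0.0765]
eef_rot: [0.0, 1.0, -0.026, 0.001]
contact_force: [-0.3, 0.7, -1.1]
gripper_width: 0.0627
```

```bash
python3 - <<'E'
from h import *
go(.5582,-.0891,.0744)
c=cam("wrist"); im=c["img"].copy(); poly(c,im,circ(.5582,-.0891,.018,.033),(0,0,255)); save("w22.png",im)
save("s22.png",crop(cam("scene"),230,150,350,280,5))
E
```

```text
t 24.87 pos [ 0.5579 -0.0887  0.0765] inc [0.3 0.4 2.1] [ 0.0003 -0.0017 -0.0004] w 0.0627 F [-0.3  0.7 -1.1]
```

View pics/s22.png

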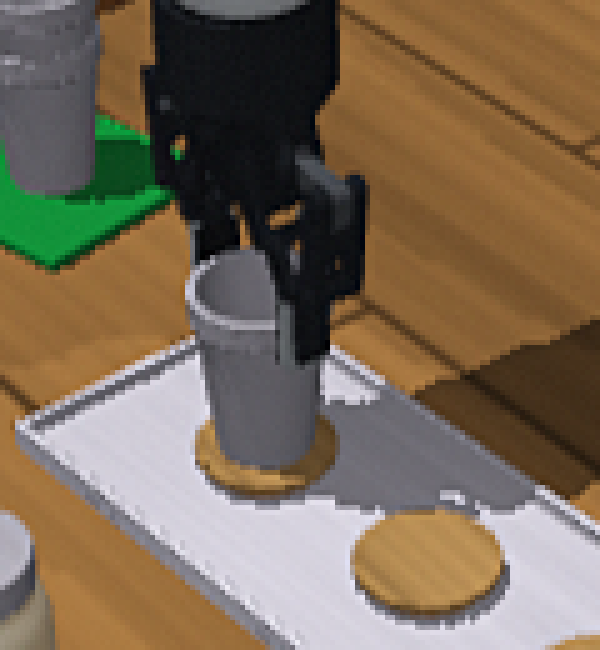

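View pics/w22.png

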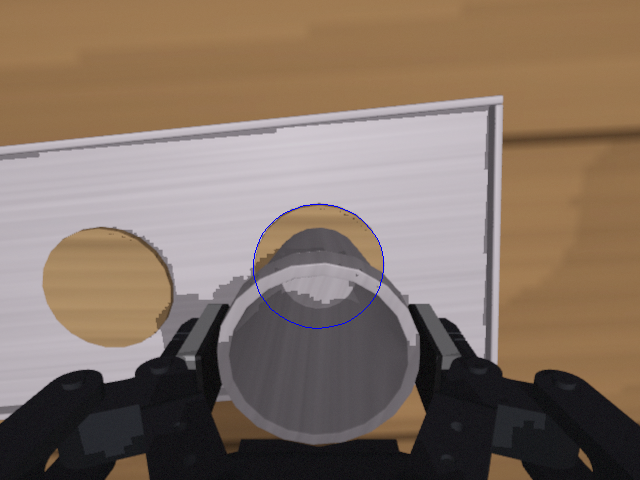

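>>> step_arm(increments=[[0, 0, 0.7, 0, 0, 0, 0.6], [0, 0, 1.4, 0, 0, 0, 0.6], [0, 0, 2, 0, 0, 0, 0.6], [0, 0, 2, 0, 0, 0, 0.6]])

```text
t: 25.3
eef_pos: [0.5582, -0.0887, 0.0752]
eef_rot: [0.0, 1.0, -0.026, 0.001]
contact_force: [-1.6, -0.2, 9.5]
gripper_width: 0.0628
```

>>> step_arm(increments=[[0, 0, -0.5, 0, 0, 0, 0.76], [0, 0, -0.5, 0, 0, 0, 0.8], [0, 0, -0.5, 0, 0, 0, 0.85], [0, 0, -0.5, 0, 0, 0, 0.92], [0, 0, -0.5, 0, 0, 0, 1], [0, 0, -0.5, 0, 0, 0, 1], [0, 0, -1, 0, 0, 0, 1], [0, 0, -10, 0, 0, 0, 1], [0, 0, -40, 0, 0, 0, 1], [0, 0, -80, 0, 0, 0, 1], [0, 0, -120, 0, 0, 0, 1], [0, 0, -160, 0, 0, 0, 1], [0, 0, -160, 0, 0, 0, 1], [0, 0, -160, 0, 0, 0, 1]])

```text
t: 26.47
eef_pos: [0.5589, -0.0886, 0.237]
eef_rot: [0.001, 1.0, -0.026, 0.003]
contact_force: [-0.0, 0.0, -0.9]
gripper_width: 0.0856
```

```bash
python3 - <<'E'
from h import *
go(.5002,-.359,.25)
c=cam("wrist"); im=c["img"].copy(); poly(c,im,circ(.5582,-.0891,.018,.033),(0,0,255)); poly(c,im,circ(.5582,-.0891,.102,.032),(255,0,0)); save("w23.png",im)
save("s23.png",crop(cam("scene"),230,150,350,280,5))
E
python3 co.py
```

```text
t 26.47 pos [ 0.5589 -0.0886  0.237 ] inc [-44.6 273.  -12.9] [ 0.0013 -0.0063 -0.0004] w 0.0856 F [-0.   0.  -0.9]
top [[0.5476, 0.1313, 411.0], [0.5512, 0.0223, 410.0]]
scene [[-1.2624, -0.3245, 6079.0], [0.5555, 0.027, 502.0], [0.5517, 0.1353, 590.0]]
wrist [[0.5433, -0.0884, 794.0], [0.5533, 0.0195, 4323.0], [0.55, 0.1282, 4332.0]]
t 26.72 pos [ 0.5563 -0.0885  0.2321] inc [ 2.1  0.9 32.1] [-0.0005  0.0029 -0.0002] w 0.0855 F [-0.6  0.3 -0. ]
```

View pics/s23.png

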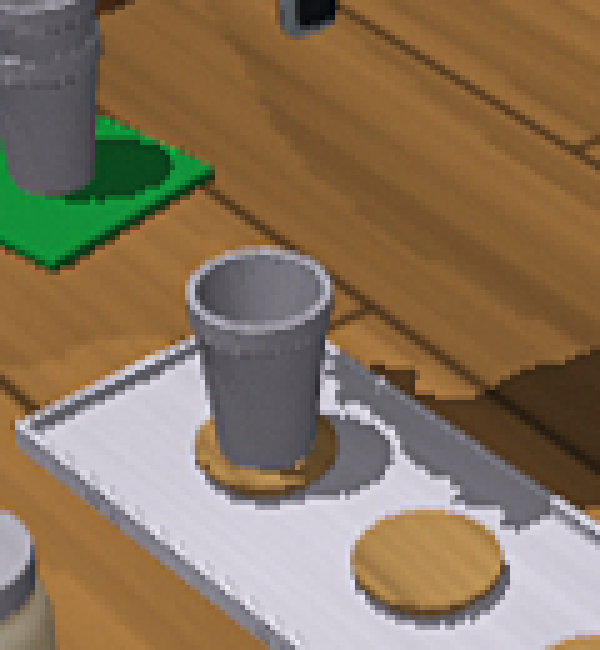

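View pics/w23.png

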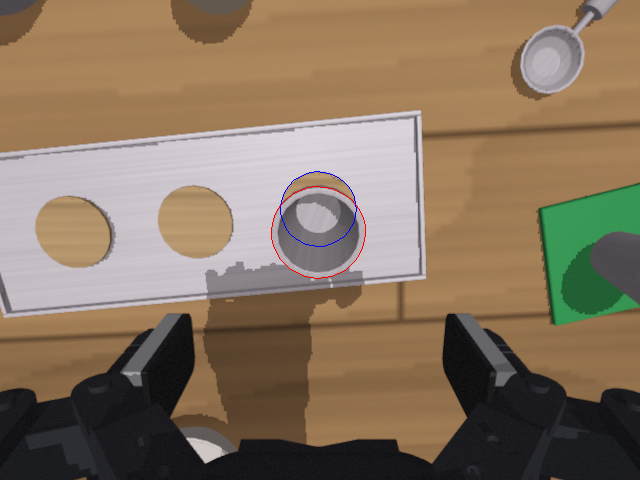

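>>> step_arm(increments=[[-44, 273, 0, 0, 0, 0, 1], [-44, 273, 0, 0, 0, 0, 1], [-44, 273, 0, 0, 0, 0, 1], [-44, 273, 0, 0, 0, 0, 1], [-44, 273, 0, 0, 0, 0, 1], [-44, 273, 0, 0, 0, 0, 1], [-44, 273, 30, 0, 0, 0, 1], [-44, 273, 60, 0, 0, 0, 1], [-44, 273, 90, 0, 0, 0, 1], [-44, 273, 90, 0, 0, 0, 1], [-44, 273, 90, 0, 0, 0, 1], [-44, 273, 90, 0, 0, 0, 1]])

```text
t: 27.72
eef_pos: [0.5003, -0.3586, 0.1445]
eef_rot: [0.0, 1.0, -0.025, 0.0]
contact_force: [-1.2, 0.6, -0.0]
gripper_width: 0.0851
```

```bash
python3 m.py .5002 -.359 .122 w24.png
```

```text
t 27.77 pos [ 0.5008 -0.3589  0.1453] inc [-0.7  0.1 49.8] [ 0.0011 -0.0024  0.0008] w 0.0851 F [0.9 0.3 0.8]
```

View pics/w24.png

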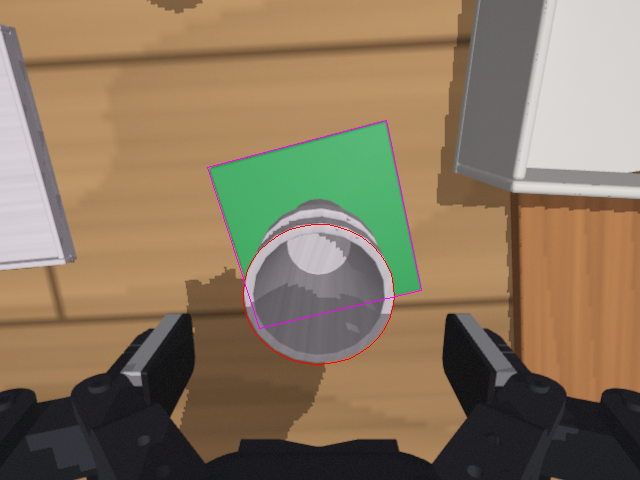

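>>> step_arm(increments=[[0, 0, 15, 0, 0, 0, 1], [0, 0, 30, 0, 0, 0, 1], [0, 0, 42, 0, 0, 0, 1], [0, 0, 48, 0, 0, 0, 1], [0, 0, 50.5, 0, 0, 0, 1], [0, 0, 50.5, 0, 0, 0, 1], [0, 0, 50.5, 0, 0, 0, 1], [0, 0, 50.5, 0, 0, 0, 0.6], [0, 0, 50.5, 0, 0, 0, 0.6], [0, 0, 50.5, 0, 0, 0, 0.6], [0, 0, 50.5, 0, 0, 0, 0.6], [0, 0, 50.5, 0, 0, 0, 0.6], [0, 0, 50.5, 0, 0, 0, 0.6]])

```text
t: 28.85
eef_pos: [0.5002, -0.3593, 0.0945]
eef_rot: [0.001, 1.0, -0.026, 0.001]
contact_force: [-1.3, 1.1, 5.6]
gripper_width: 0.0627
```

>>> step_arm(increments=[[0, 0, 0, 0, 0, 0.12, 0.6], [0, 0, 0, 0, 0, 0.12, 0.6], [0, 0, 0, 0, 0, 0, 0.6], [0, 0, 0, 0, 0, -0.12, 0.6], [0, 0, 0, 0, 0, -0.12, 0.6], [0, 0, 0, 0, 0, 0, 0.6], [0, 0, 0, 0, 0, 0.12, 0.6], [0, 0, 0, 0, 0, 0, 0.6], [0, 0, -40, 0, 0, 0, 0.6], [0, 0, -80, 0, 0, 0, 0.6], [0, 0, -120, 0, 0, 0, 0.6], [0, 0, -140, 0, 0, 0, 0.6], [0, 0, -140, 0, 0, 0, 0.6], [0, 0, -140, 0, 0, 0, 0.6]])

```text
t: 30.02
eef_pos: [0.4994, -0.3592, 0.234]
eef_rot: [0.001, 1.0, -0.025, 0.001]
contact_force: [-0.4, 0.0, -0.8]
gripper_width: 0.0627
```

```bash
python3 m.py .5002 -.359 .092 w25.png; python3 - <<'E'
from h import *
go(.5525,.0203,.0448)
save("s25.png",crop(cam("scene"),160,40,360,220,4))
E
python3 co.py
```

```text
t 30.07 pos [ 0.4985 -0.3587  0.2322] inc [  2.    0.3 166.7] [-0.0004  0.0016  0.0012] w 0.063 F [ 0.6  0.1 -1.4]
t 30.07 pos [ 0.4985 -0.3587  0.2322] inc [  35.4 -381.2  187.5] [-0.0004  0.0016  0.0012] w 0.063 F [ 0.6  0.1 -1.4]
top [[0.5479, 0.1312, 410.0], [0.5515, 0.0221, 411.0]]
scene [[-1.2584, -0.3189, 6072.0], [0.5555, 0.027, 502.0], [0.5517, 0.1353, 590.0]]
wrist [[0.5555, -0.106, 1353.0], [0.5301, -0.6138, 675.0]]
t 30.27 pos [ 0.4984 -0.3584  0.231 ] inc [  46.3 -271.6   31.4] [-0.002   0.003   0.0003] w 0.0629 F [ 0.4  0.4 -1. ]
```

View pics/s25.png

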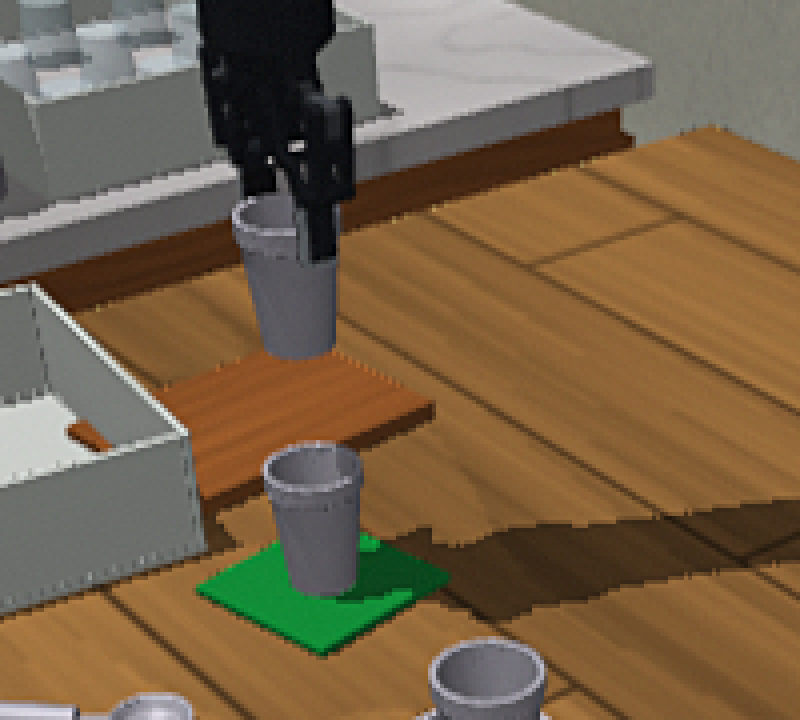

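View pics/w25.png

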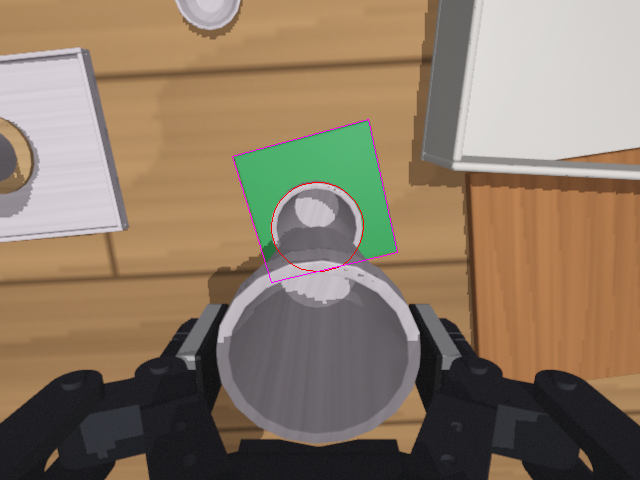

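>>> step_arm(increments=[[34, -382, 0, 0, 0, 0, 0.6], [34, -382, 0, 0, 0, 0, 0.6], [34, -382, 0, 0, 0, 0, 0.6], [34, -382, 0, 0, 0, 0, 0.6], [34, -382, 0, 0, 0, 0, 0.6], [34, -382, 0, 0, 0, 0, 0.6], [34, -382, 0, 0, 0, 0, 0.6], [34, -382, 0, 0, 0, 0, 0.6], [34, -382, 10, 0, 0, 0, 0.6], [34, -382, 40, 0, 0, 0, 0.6], [34, -382, 70, 0, 0, 0, 0.6], [34, -382, 70, 0, 0, 0, 0.6], [34, -382, 70, 0, 0, 0, 0.6], [34, -382, 70, 0, 0, 0, 0.6]])

```text
t: 31.43
eef_pos: [0.5535, 0.0203, 0.1638]
eef_rot: [-0.0, 1.0, -0.026, 0.0]
contact_force: [0.5, -0.3, -0.8]
gripper_width: 0.0627
```

```bash
python3 w.py .5533 .021 .047 w26.png .5527 .0203 .0745
```

```text
t 31.48 pos [0.554  0.0201 0.1644] inc [-1.5 -0.1 89.9] [-0.     -0.0021 -0.0017] w 0.0625 F [-0.2  0.2  0.3]
```

View pics/w26.png

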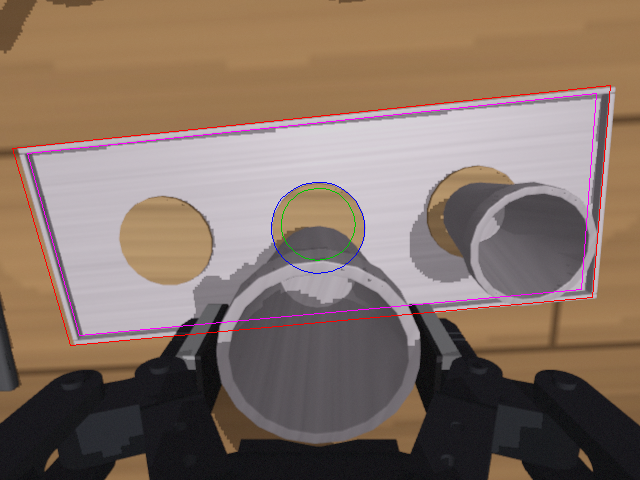

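>>> step_arm(increments=[[-1, 0, 30, 0, 0, 0, 0.6], [-1, 0, 60, 0, 0, 0, 0.6], [-1, 0, 75, 0, 0, 0, 0.6], [-1, 0, 81, 0, 0, 0, 0.6], [-1, 0, 84, 0, 0, 0, 0.6], [-1, 0, 86, 0, 0, 0, 0.6], [-1, 0, 87, 0, 0, 0, 0.6], [-1, 0, 87.5, 0, 0, 0, 0.6], [-1, 0, 87.5, 0, 0, 0, 0.6]])

```text
t: 32.23
eef_pos: [0.5526, 0.0208, 0.0765]
eef_rot: [0.0, 1.0, -0.026, 0.001]
contact_force: [-1.1, 0.3, -0.6]
gripper_width: 0.0627
```

```bash
python3 - <<'E'
from h import *
go(.5525,.0203,.0744)
save("s27.png",crop(cam("scene"),260,170,380,300,5))
E
```

```text
t 32.23 pos [0.5526 0.0208 0.0765] inc [-0.1  0.5  2.1] [ 0.     -0.0018 -0.0004] w 0.0627 F [-1.1  0.3 -0.6]
```

View pics/s27.png

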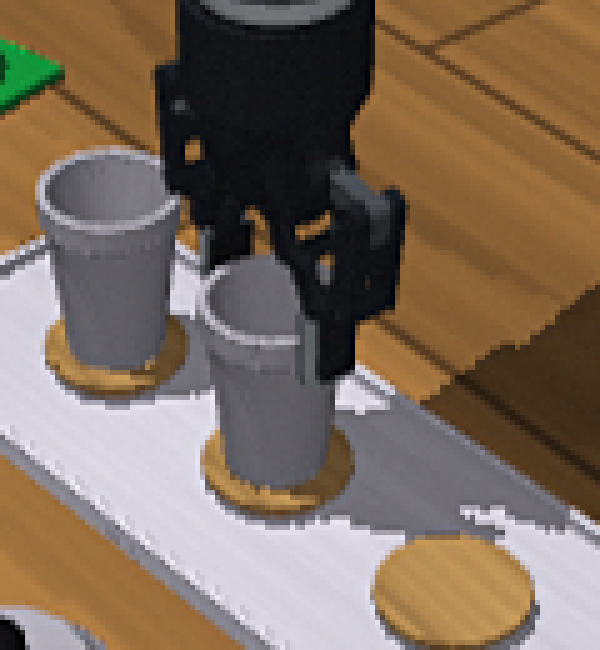

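>>> step_arm(increments=[[0, 0.4, 0.6, 0, 0, 0, 0.6], [0, 0.4, 1.2, 0, 0, 0, 0.6], [0, 0.4, 1.7, 0, 0, 0, 0.6], [0, 0.4, 1.7, 0, 0, 0, 0.6]])

```text
t: 32.62
eef_pos: [0.5525, 0.0204, 0.0747]
eef_rot: [0.0, 1.0, -0.026, 0.001]
contact_force: [-0.4, -1.0, 5.0]
gripper_width: 0.0627
```

Contact at 5 N. I'll release and rise.

>>> step_arm(increments=[[0, 0, -0.3, 0, 0, 0, 0.76], [0, 0, -0.3, 0, 0, 0, 0.8], [0, 0, -0.3, 0, 0, 0, 0.85], [0, 0, -0.3, 0, 0, 0, 0.92], [0, 0, -0.3, 0, 0, 0, 1], [0, 0, -0.3, 0, 0, 0, 1], [0, 0, -1, 0, 0, 0, 1], [0, 0, -10, 0, 0, 0, 1], [0, 0, -40, 0, 0, 0, 1], [0, 0, -80, 0, 0, 0, 1], [0, 0, -120, 0, 0, 0, 1], [0, 0, -160, 0, 0, 0, 1], [0, 0, -160, 0, 0, 0, 1], [0, 0, -160, 0, 0, 0, 1]])

```text
t: 33.78
eef_pos: [0.5534, 0.0207, 0.2372]
eef_rot: [0.0, 1.0, -0.026, 0.003]
contact_force: [0.1, 0.1, -0.5]
gripper_width: 0.0852
```

```bash
python3 - <<'E'
from h import *
go(.5002,-.359,.25)
save("s28.png",cam("scene")["img"])
E
python3 co.py
```

```text
t 33.78 pos [0.5534 0.0207 0.2372] inc [-33.5 381.9 -12.9] [ 0.0003 -0.0063 -0.0004] w 0.0852 F [ 0.1  0.1 -0.5]
top [[0.5477, 0.1311, 412.0]]
scene [[-0.208, -1.8379, 2994.0], [-1.2631, -0.3242, 6042.0], [0.5608, -0.0827, 194.0], [0.5546, 0.0259, 216.0], [0.5517, 0.1353, 590.0]]
wrist [[0.5589, -0.0891, 1354.0], [0.4835, 0.0277, 673.0], [0.5499, 0.1287, 4327.0]]
t 33.98 pos [0.5509 0.0203 0.2325] inc [ 13.1 109.2  32.5] [ 0.0002  0.0028 -0.0003] w 0.0851 F [-0.3 -0.3 -0.4]
```

View pics/s28.png

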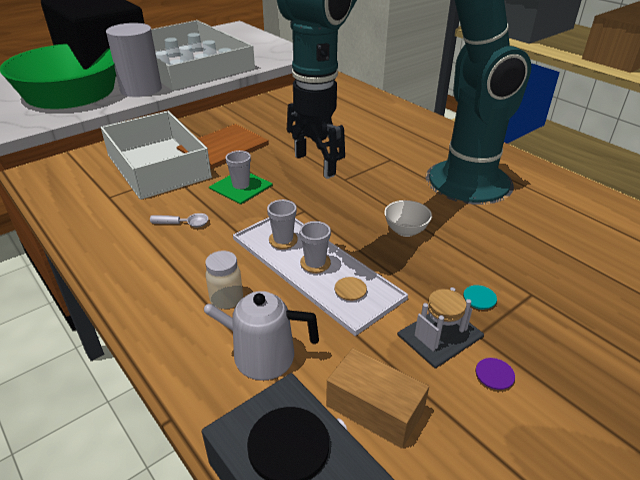

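>>> step_arm(increments=[[-33, 382, 0, 0, 0, 0, 1], [-33, 382, 0, 0, 0, 0, 1], [-33, 382, 0, 0, 0, 0, 1], [-33, 382, 0, 0, 0, 0, 1], [-33, 382, 0, 0, 0, 0, 1], [-33, 382, 0, 0, 0, 0, 1], [-33, 382, 0, 0, 0, 0, 1], [-33, 382, 0, 0, 0, 0, 1], [-33, 382, 20, 0, 0, 0, 1], [-33, 382, 60, 0, 0, 0, 1], [-33, 382, 100, 0, 0, 0, 1], [-33, 382, 120, 0, 0, 0, 1], [-33, 382, 120, 0, 0, 0, 1], [-33, 382, 120, 0, 0, 0, 1], [-33, 382, 120, 0, 0, 0, 1]])

```text
t: 35.23
eef_pos: [0.5004, -0.3592, 0.1149]
eef_rot: [0.0, 1.0, -0.025, 0.001]
contact_force: [0.2, -0.4, 0.9]
gripper_width: 0.0856
```

```bash
python3 m.py .5002 -.359 .092 w29.png
```

```text
t 35.28 pos [ 0.5008 -0.3596  0.1157] inc [-0.8 -0.6 50.2] [ 0.0014 -0.0027  0.0005] w 0.0858 F [-0.1  0.2  0.3]
```

View pics/w29.png

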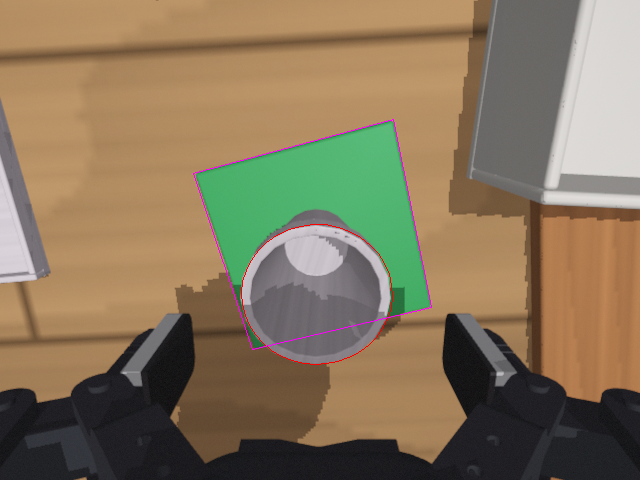

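>>> step_arm(increments=[[0, -0.7, 15, 0, 0, 0, 1], [0, -0.7, 30, 0, 0, 0, 1], [0, -0.7, 42, 0, 0, 0, 1], [0, -0.7, 48, 0, 0, 0, 1], [0, -0.7, 50.5, 0, 0, 0, 1], [0, -0.7, 50.5, 0, 0, 0, 1], [0, -0.7, 50.5, 0, 0, 0, 1], [0, -0.7, 50.5, 0, 0, 0, 0.6], [0, -0.7, 50.5, 0, 0, 0, 0.6], [0, -0.7, 50.5, 0, 0, 0, 0.6], [0, -0.7, 50.5, 0, 0, 0, 0.6], [0, -0.7, 50.5, 0, 0, 0, 0.6], [0, -0.7, 50.5, 0, 0, 0, 0.6]])

```text
t: 36.37
eef_pos: [0.5003, -0.359, 0.0649]
eef_rot: [0.001, 1.0, -0.026, 0.001]
contact_force: [-0.7, 0.3, 5.6]
gripper_width: 0.0631
```

>>> step_arm(increments=[[0, 0, -5, 0, 0, 0, 0.6], [0, 0, -20, 0, 0, 0, 0.6], [0, 0, -50, 0, 0, 0, 0.6], [0, 0, -90, 0, 0, 0, 0.6], [0, 0, -130, 0, 0, 0, 0.6], [0, 0, -170, 0, 0, 0, 0.6], [0, 0, -170, 0, 0, 0, 0.6], [0, 0, -170, 0, 0, 0, 0.6], [0, 0, -170, 0, 0, 0, 0.6]])

```text
t: 37.12
eef_pos: [0.4986, -0.3585, 0.2329]
eef_rot: [-0.0, 1.0, -0.026, -0.001]
contact_force: [-0.6, 0.0, -1.3]
gripper_width: 0.063
```

```bash
python3 - <<'E'
from h import *
go(.548,.130,.25)
save("s30.png",crop(cam("scene"),160,40,360,220,4))
E
python3 co.py
```

```text
t 37.12 pos [ 0.4986 -0.3585  0.2329] inc [  24.2 -490.3  -17. ] [-0.0001  0.001  -0.0003] w 0.063 F [-0.6  0.  -1.3]
top [[0.5477, 0.1312, 410.0]]
scene [[-1.2588, -0.3197, 6070.0], [0.5517, 0.1353, 590.0]]
wrist [[0.5557, -0.1054, 1363.0], [0.5301, -0.6141, 673.0]]
t 37.32 pos [ 0.4985 -0.3582  0.2315] inc [  46.1 -271.3   31.9] [-0.0019  0.0028 -0.0002] w 0.0628 F [ 0.1  0.  -1.4]
```

View pics/s30.png

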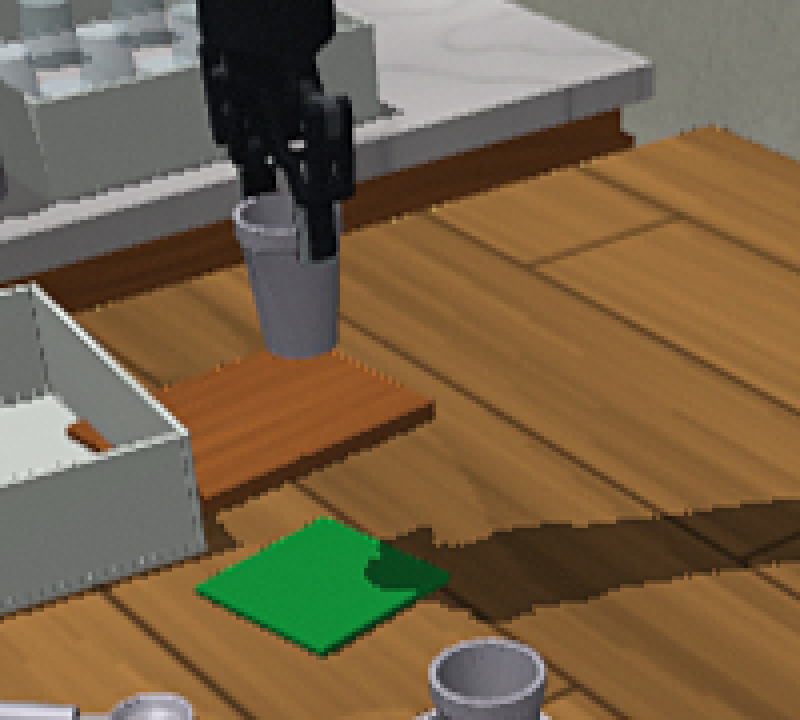

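>>> step_arm(increments=[[23, -490, 0, 0, 0, 0, 0.6], [23, -490, 0, 0, 0, 0, 0.6], [23, -490, 0, 0, 0, 0, 0.6], [23, -490, 0, 0, 0, 0, 0.6], [23, -490, 0, 0, 0, 0, 0.6], [23, -490, 0, 0, 0, 0, 0.6], [23, -490, 0, 0, 0, 0, 0.6], [23, -490, 0, 0, 0, 0, 0.6], [23, -490, 0, 0, 0, 0, 0.6], [23, -490, 0, 0, 0, 0, 0.6], [23, -490, 10, 0, 0, 0, 0.6], [23, -490, 40, 0, 0, 0, 0.6], [23, -490, 70, 0, 0, 0, 0.6], [23, -490, 70, 0, 0, 0, 0.6], [23, -490, 70, 0, 0, 0, 0.6], [23, -490, 70, 0, 0, 0, 0.6]])

```text
t: 38.65
eef_pos: [0.548, 0.1288, 0.1638]
eef_rot: [0.0, 1.0, -0.026, 0.0]
contact_force: [0.4, -0.2, -0.8]
gripper_width: 0.0629
```

```bash
python3 w.py .5533 .021 .047 w31.png .5482 .1295 .0745; python3 co.py
```

```text
t 38.7 pos [0.5486 0.1286 0.1646] inc [-0.6 -0.9 90.1] [-0.0001 -0.0019 -0.0022] w 0.0631 F [-0.3  0.1 -1. ]
top []
scene [[-0.208, -1.8379, 2993.0], [-1.2653, -0.3282, 6011.0], [0.5608, -0.0827, 194.0], [0.5546, 0.0259, 216.0], [0.5517, 0.1353, 589.0]]
wrist [[0.5582, -0.0846, 2112.0], [0.5527, 0.0194, 2031.0], [0.5569, 0.1286, 4050.0]]
t 38.85 pos [0.5486 0.1286 0.165 ] inc [ 21.4 217.3 -35. ] [-0.0002 -0.0029 -0.0023] w 0.0627 F [ 0.5 -0.7 -0.8]
```

View pics/w31.png

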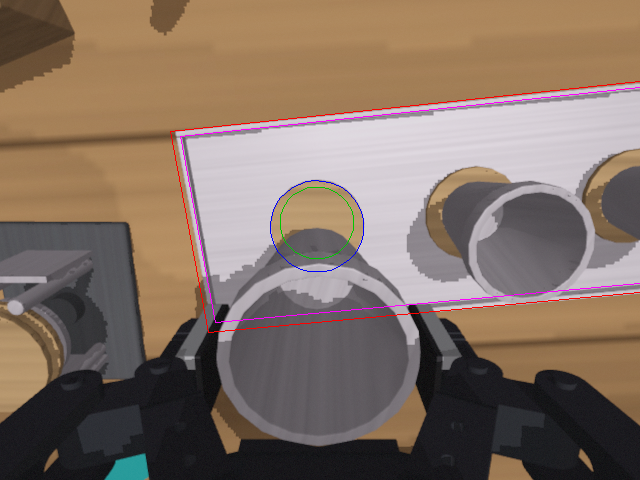

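>>> step_arm(increments=[[0, -0.8, 30, 0, 0, 0, 0.6], [0, -0.8, 60, 0, 0, 0, 0.6], [0, -0.8, 75, 0, 0, 0, 0.6], [0, -0.8, 81, 0, 0, 0, 0.6], [0, -0.8, 84, 0, 0, 0, 0.6], [0, -0.8, 86, 0, 0, 0, 0.6], [0, -0.8, 87, 0, 0, 0, 0.6], [0, -0.8, 87.5, 0, 0, 0, 0.6], [0, -0.8, 87.5, 0, 0, 0, 0.6]])

```text
t: 39.6
eef_pos: [0.5481, 0.1304, 0.0768]
eef_rot: [-0.0, 1.0, -0.026, 0.001]
contact_force: [-0.0, 1.0, -1.9]
gripper_width: 0.0629
```

```bash
python3 - <<'E'
from h import *
go(.5482,.1295,.0744)
save("s32.png",crop(cam("scene"),290,190,410,320,5))
E
```

```text
t 39.6 pos [0.5481 0.1304 0.0768] inc [0.1 0.9 2.4] [-0.0003 -0.0016 -0.0004] w 0.0629 F [-0.   1.  -1.9]
```

View pics/s32.png

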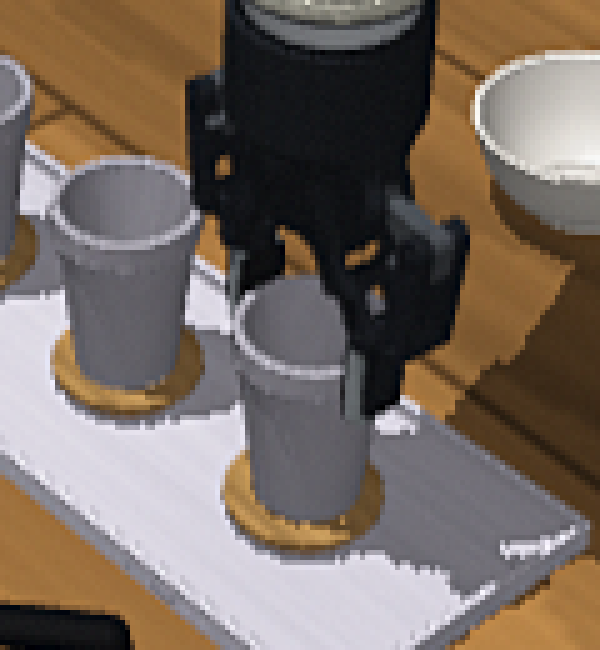

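```bash
python3 - <<'E'
from h import *
c=cam("scene"); off=(320,260); k=10
im=crop(c,320,260,380,310,k).copy()
s,p,R=st()
# fit scene offset: coaster overlay candidates
for d,col in (((0,0),(0,0,255)),((.002,.004),(0,200,0))):
    poly(c,im,circ(.5482+d[0],.1295+d[1],.018,.033),col,off,k)
    poly(c,im,circ(p[0]+d[0],p[1]+d[1],.0205,.022),(255,0,0),off,k)
save("s33.png",im)
E
```

```text
(no output)
```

View pics/s33.png

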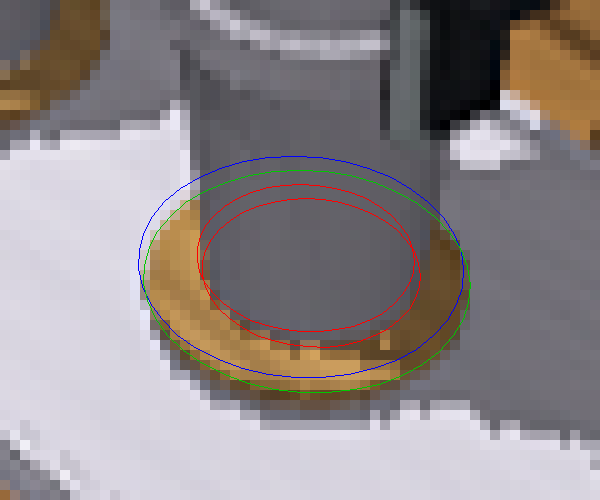

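>>> step_arm(increments=[[0.7, 1.2, 0, 0, 0, 0, 0.6], [0.7, 1.2, 0.6, 0, 0, 0, 0.6], [0.7, 1.2, 1.2, 0, 0, 0, 0.6], [0.7, 1.2, 1.8, 0, 0, 0, 0.6], [0.7, 1.2, 1.8, 0, 0, 0, 0.6]])

```text
t: 40.12
eef_pos: [0.5488, 0.129, 0.0749]
eef_rot: [0.0, 1.0, -0.026, 0.001]
contact_force: [-1.1, -0.4, 5.9]
gripper_width: 0.0627
```

>>> step_arm(increments=[[0, 0, -0.3, 0, 0, 0, 0.76], [0, 0, -0.3, 0, 0, 0, 0.8], [0, 0, -0.3, 0, 0, 0, 0.85], [0, 0, -0.3, 0, 0, 0, 0.92], [0, 0, -0.3, 0, 0, 0, 1], [0, 0, -0.3, 0, 0, 0, 1], [0, 0, -1, 0, 0, 0, 1], [0, 0, -10, 0, 0, 0, 1], [0, 0, -40, 0, 0, 0, 1], [0, 0, -80, 0, 0, 0, 1], [0, 0, -120, 0, 0, 0, 1], [0, 0, -160, 0, 0, 0, 1], [0, 0, -200, 0, 0, 0, 1], [0, 0, -200, 0, 0, 0, 1], [0, 0, -200, 0, 0, 0, 1]])

```text
t: 41.37
eef_pos: [0.5494, 0.1296, 0.2775]
eef_rot: [-0.0, 1.0, -0.026, 0.003]
contact_force: [-0.9, -0.4, -0.3]
gripper_width: 0.0855
```

>>> step_arm(increments=[[-60, 80, 0, 0, 0, 0, 1], [-60, 80, 0, 0, 0, 0, 1], [-60, 80, 0, 0, 0, 0, 1], [-60, 80, 0, 0, 0, 0, 1], [-60, 80, 0, 0, 0, 0, 1], [-60, 80, 0, 0, 0, 0, 1]])

```text
t: 41.87
eef_pos: [0.4843, 0.053, 0.2738]
eef_rot: [-0.0, 1.0, -0.025, -0.0]
contact_force: [0.0, 0.1, 0.4]
gripper_width: 0.0854
```

```bash
python3 - <<'E'
from h import *
c=cam("scene"); save("s34.png",c["img"]); save("s34c.png",crop(c,225,180,425,340,4))
t=cam("top"); save("t34.png",crop(t,240,200,430,300,4))
c=cam("wrist"); save("w34.png",c["img"])
go(.5,0,.2)
E
```

```text
t 42.02 pos [0.4845 0.0534 0.2738] inc [18.2 52.6 73.7] [-0.0009  0.0005  0.0015] w 0.0852 F [ 0.8 -0.9  0.4]
```

View pics/s34c.png

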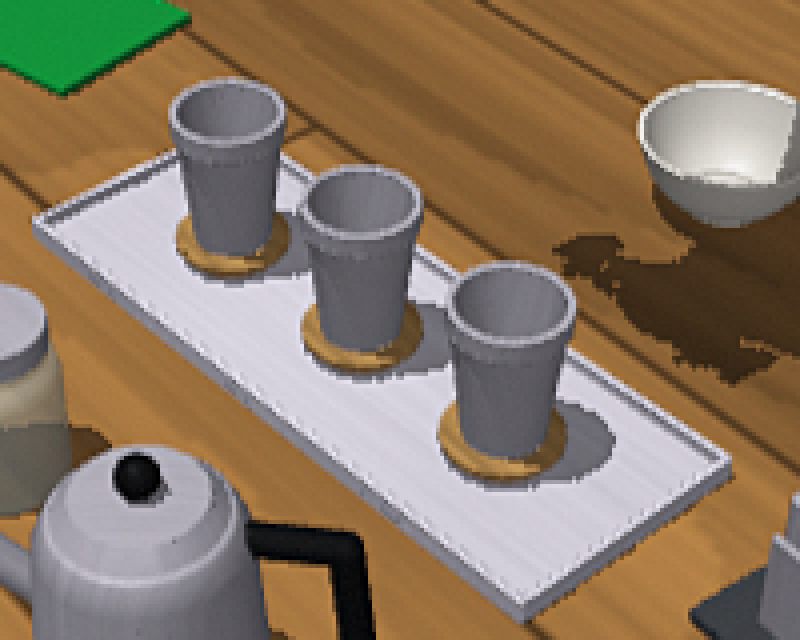

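View pics/s34.png

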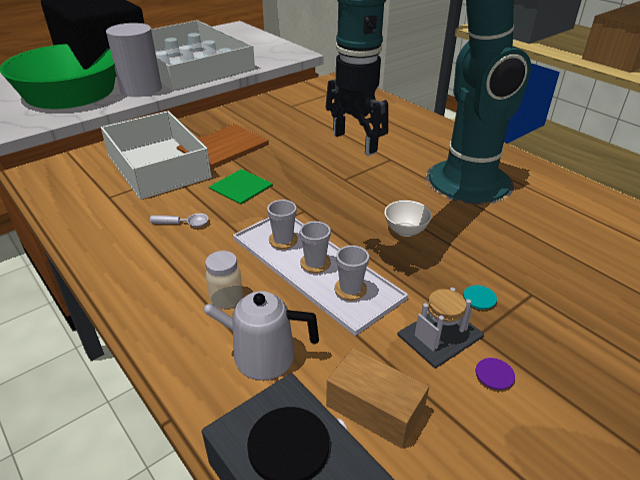

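View pics/w34.png

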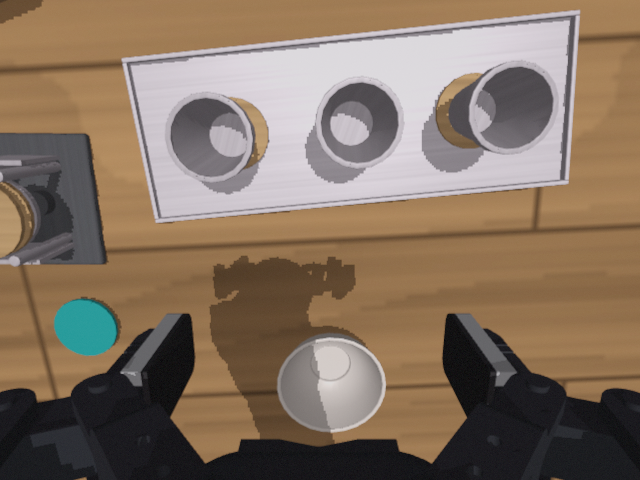

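All three tumblers stand upright and centred on their coasters, two coasters remain in the dispenser, and the bystanders look untouched. I'll hand it in.

```bash
python3 - <<'E'
from h import *
a=cv2.imread("pics/scene0.png")[:,:,::-1]; b=cam("scene")["img"]
d=np.abs(a.astype(int)-b).max(2)
for n,(u0,v0,u1,v1) in dict(teapot=(200,290,320,380),jar=(204,250,243,308),spoon=(148,208,212,230)).items(): print(n,(d[v0:v1,u0:u1]>60).sum())
print(env.close_job())
E
```

```text
teapot 0
jar 0
spoon 0
the job is handed in; nothing more can be done
None
```

The tray is set: three tumblers were in the stack, and each now stands upright near the middle of its own coaster in a row on the tray. The job was handed in at about 42 s of the 210 s allowed; it reports no verdict.

- **Tumblers:** I freed the first two with a small twist and a brisk tug, and lifted the last one straight off. I set each down at about 5–10 N. The final scene and wrist pictures show all three standing, off-centre by no more than about 2 mm.
- **Coasters:** My second pick brought two coasters out at once because the fingertips also caught the disc below. I set the pair on the tray's middle spot and moved the upper one to the third spot. Exactly three were used, and the last scene picture shows the remaining two in the dispenser.
- **Bystanders:** The teapot, sugar jar and teaspoon areas show no pixel change between the first and last scene pictures. I saw no tea tin.
- **Disagreements:** The scene camera reads coaster positions about 4 mm off from the top camera and the robot's own pose, so I placed by robot pose and wrist view. The automatic tray fit went wrong once coasters lay on the tray, so I located the coasters directly after that. I saw no sign that the tray was knocked.

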